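# Load the block tray and bolt it into the chiller dock

## Task

Put every wax block cassette that lies on the blue pad into the metal tray, flat and wax side up, then slide the loaded tray by its upright handle all the way home into the cream dock. Next, fit the ring wrench over the dock's hex nut and turn the nut clockwise, lifting the wrench off and seating it again for each short stroke between the guard walls, until the keeper bar has swung right round to its stop in front of the tray handle. Finally lay the wrench back flat on its grey mat; move the nut and keeper only with the wrench on the nut, and leave the other things on the bench where they are.

Things in the scene. Friction and masses are not known exactly. Their poses are not given: they have to be found in the camera images.
- dock: Fixed cream dock on the bench. Origin on the bench at the middle of the roofed mouth; the tray goes in along the dock's +y. Clear roof over y 0 to 165 mm, underside z 30, top z 36. Guides 20 mm high (left) and a pedestal (right) lead in from y -82, with short flared ends to y -98. Behind the slot a housing 95 mm high starts at y 168.
- slot (a point): Middle of the dock slot's back stop at bench level (dock frame x 0, y 155 mm), axes as the dock. The slot is 117 mm wide, without a floor: the tray slides on the bench.
- guards (a point): On the nut's axis at pedestal top (dock frame x 100, y -50, z 44 mm), axes as the dock. Pedestal x 58 to 157, y -82 to 0. Two aluminium guard walls, 8 mm thick, top z 72, 32 to 56 mm from the axis, let a seated wrench swing only while its handle (ring to handle end) points between about 35 and 115 degrees, anticlockwise from the dock's +x.
- tray: Loose aluminium tray 112 (x) x 150 (y) mm, floor 3 mm thick, rim 9 mm high, 0.3 kg. Origin at the centre of its underside. Black upright handle post in front, centre y -104 mm, 14 (x) x 26 (y) mm, top z 60. Holds six cassettes: x -27 and 27, y -48, 0 and 48, long sides along y. Fully home its origin is at x 0, y 80 mm in the dock frame, yaw as the dock.
- cassette1: Loose yellow cassette carrying a wax block (30 g): base 40 (x) x 28 (y) x 7 mm, cream wax block on it 30 (x, centred 2 mm to -x) x 24 (y) mm up to z 20. Origin under the centre of its base; z up out of the wax. Three to six of them are present.
- cassette2: Loose yellow cassette carrying a wax block (30 g): base 40 (x) x 28 (y) x 7 mm, cream wax block on it 30 (x, centred 2 mm to -x) x 24 (y) mm up to z 20. Origin under the centre of its base; z up out of the wax. Three to six of them are present.
- cassette3: Loose yellow cassette carrying a wax block (30 g): base 40 (x) x 28 (y) x 7 mm, cream wax block on it 30 (x, centred 2 mm to -x) x 24 (y) mm up to z 20. Origin under the centre of its base; z up out of the wax. Three to six of them are present.
- cassette4: Loose yellow cassette carrying a wax block (30 g): base 40 (x) x 28 (y) x 7 mm, cream wax block on it 30 (x, centred 2 mm to -x) x 24 (y) mm up to z 20. Origin under the centre of its base; z up out of the wax. Three to six of them are present.
- cassette5: Loose yellow cassette carrying a wax block (30 g): base 40 (x) x 28 (y) x 7 mm, cream wax block on it 30 (x, centred 2 mm to -x) x 24 (y) mm up to z 20. Origin under the centre of its base; z up out of the wax. Three to six of them are present.
- cassette6: Loose yellow cassette carrying a wax block (30 g): base 40 (x) x 28 (y) x 7 mm, cream wax block on it 30 (x, centred 2 mm to -x) x 24 (y) mm up to z 20. Origin under the centre of its base; z up out of the wax. Three to six of them are present.
- pad: Fixed flat blue absorbent pad, 220 x 170 x 4 mm, on which the cassettes start. Origin under its centre.
- wrench: Loose steel ring wrench, 14 mm thick, 0.28 kg. Origin at the ring's centre on the underside; handle along +x to 160 mm, shank 14 mm wide, black rubber sleeve 18 mm wide from x 54 to 116 (grip at x 85; centre of mass near 75). Ring 55 mm across, hex hole 39 mm across flats, flat normals along x and every 60 degrees.
- wrench_mid (a point): Point on the wrench's underside, 70 mm along the handle from the ring centre.
- mat: Fixed flat grey plastic mat, 80 (x) x 200 (y) x 4 mm, the wrench's place. Origin under its centre.
- nut: Brass hex nut, 36 mm across flats, 16 mm high plus 5 mm conical tip. Origin on its vertical axis at its underside (z 51), on a 27 mm radius flange where a seated wrench rests (origins then coincide). x runs along the keeper. The wrench seats when its x is a multiple of 60 degrees from the nut's x; about 8 degrees of play. 0.3 N m turns it; it stays where left.
- keeper: Flat steel keeper bar turning with the nut, 10 mm wide, 4 mm thick, from the nut axis out to 112 mm along its x, 3 mm below the level on which the wrench rests.
- spindle (a joint): Turn of nut and keeper (rad), growing clockwise seen from above; starts between 0 and 0.5, hard stop at 2.60, where the keeper points along the dock's -x, just in front of the home tray's handle. The keeper's direction is -31 degrees minus this turn, anticlockwise from the dock's +x.
- spray: Bystander: white bottle, radius 26, 130 mm high.
- marker: Bystander: black marker pen, 120 mm long.
- beaker: Bystander: glass beaker, radius 32, 75 mm high.
- brush: Bystander: small brush.
- mould: Bystander: steel base mould, 45 x 35 x 14 mm.
Not all that is in view belongs to the job. What is shaped like the cassette3 but green or pink is not meant.

How it is judged:
By the outcome, as a careful person would: the job done as asked, in the order asked, and still so for the second after the job is handed in, with the robot touching nothing.
Of cassette1, cassette2, cassette3, cassette4, cassette5, cassette6 only 3 to 6 are there at a start; the rules pass over those that are not, and their reading is None.
At some moment in a run one of wrench, cassette1, cassette2, cassette3, cassette4, cassette5, cassette6 may be knocked a few centimetres aside while the robot is not near it.
Once in a run the grip may slacken for a moment while it holds something.
It also fails if it takes over 210 s, if anything falls off the work surface, if the arm or the gripper's body presses on something with over 40 N, if the wrist force passes 120 N, or if a joint passes its speed limit or range.

## Robot

A 6-joint arm with a two-finger parallel gripper is mounted at the origin on the work surface. World frame = base frame: x ahead of the robot, y to its left, z up, the work surface at z = 0. Lengths are in mm, angles in rad, forces in N, time in s.
With the tool pointing down it reaches from about 400 to 925 mm from the base axis. Payload 12.5 kg.
Tool frame: the origin (TCP) lies midway between the tips of the shut fingers; the grasp point (between the pads) lies 19 mm behind it; z points along the fingers, y is the line along which they close (so a half turn about z gives the same grasp; the last joint's range is limited). The gripper opens to 95 mm and grips with 3 to 60 N. Pads are 20 mm wide; open, the fingers measure 119 mm over their backs; the gripper's body (75 mm by 180 mm) begins 59 mm behind the grasp point.
Start: joints at [-1.404, 0.491, 1.559, -0, 1.092, -0.106], TCP at [168.416, -601.899, 214.661] pointing down, gripper open.
Joint ranges: [-3.1, 3.1], [-0.84, 2.19], [0.05, 2.79], [-1.13, 4.28], [0.06, 2.93], [-2.69, 2.69]. Speed limits (rad/s): [2.22, 2.22, 2.79, 3.14, 3.14, 3.14].

## Interface

Orientations are given as [roll, pitch, yaw] about the fixed x, y, z axes, in that order (R = Rz(yaw) Ry(pitch) Rx(roll)).
In Python, from cell import * gives the robot as it stands.
- The arm moves only by the tool servo_tool, never from a script. Its argument "moves" is one flat list of numbers, 5 for each row, row after row: the shift along the world's x, y, z as a fraction of full scale, then the turn about the world's z as a fraction of full scale, then the opening, from 0 (shut) to 1 (fully open). A call has 1 to 12 rows; each row is the pose to reach, as a shift and turn from the pose commanded when the call began, turning the shorter way round; what a row does not reach only later rows make up. Full scale, the value 1, is 400 mm for a shift and 180 degrees for a turn. A row lasts 1/12 s, in which the tool goes at most 41.7 mm and 7.16 degrees, less where a joint would pass 70% of its speed; a pose out of reach is approached as far as the arm can. A call with a number of a shift or a turn outside -1 to 1 is refused whole. A call with a gripper value outside its range is refused whole. The fingers move at their own pace and stop on an object; the grip force is fixed at half the most. Time passes only in rows, so rows that repeat a pose let the fingers close. It gives the time, the measured TCP pose, the force, the opening and the grip force at its end, in the units of the state.
- state(): the state, without advancing time (a new reading comes with each control period).
- read_camera(name): name is "scene" or "side" or "wrist"; returns (picture, depth): 400x640x3 uint8, blue, green, red; 400x640 float32, mm along the optical axis (not along the pixel's ray), 0 where there is no reading.
- get_calibration(name): a dict with "K" (3x3 intrinsics, pixels), "R" (3x3) and "t" (3): a world point X has camera coordinates R X + t. Camera axes: x right, y down, z forward; pixel columns grow to the right and rows downward; lengths in mm; the calibration is good to about 2 mm. A picture is of the moment at which its call begins: read the wrist's pose just before it. get_calibration takes no time and is no camera call; for the wrist camera it gives the pose at the moment of the call.
- job_done(): hands the job in; it is judged then, once.
The state is a dict: "t": time; "joints": joint angles; "qvel": joint speeds; "tau": joint torques, N m; "eef_pos": TCP position; "tcp_rot": TCP orientation; "ft_force": force on the tool from outside, world axes, zero at the start; "moment": the same for the moment, N m; "opening": opening from 0.0 (shut) to 1.0 (fully open); "grip_force": force on a finger pad.
Only numpy, scipy, OpenCV 4.12 (cv2) and the standard library are available. Lean on these libraries where they do the work, as an engineer would, in place of code of your own. Each camera call takes 0.05 s, during which the arm holds its last target. There are 200 camera calls.

## Working session

There is one attempt and no reset: what is moved stays moved. The work goes in short steps, Python scripts to look and compute and a tool call to move; the robot and the scene stay as the last step left them, time stands still between calls to the robot, and variables do not carry over. Pictures are saved under pics/ and viewed, at most 14 in all, crops included, and the job is handed in when it is done.

Besides the shell and the picture viewer there is one more tool, called after "Emit:" in YAML: its name, and indented under it one key for each argument. servo_tool: Moves the arm, as the interface text tells. Its arguments: {"type":"object","properties":{"moves":{"type":"array"}},"required":["moves"]}

```bash
ls; mkdir -p pics
python3 - <<'E'
from cell import *
import cv2,numpy as np
s=state();print(s['t'],s['eef_pos'],s['tcp_rot'],s['opening'])
for n in ("scene","side"):
    p,d=read_camera(n);cv2.imwrite(f"pics/{n}0.png",p);np.save(f"/tmp/{n}0.npy",d)
    c=get_calibration(n);print(n,c["K"],c["R"],c["t"])
E
```

```text
pics
0.0 [ 168.36835507 -601.64348243  214.0507589 ] [-3.14048030e+00 -1.26375663e-04  2.72761855e-01] 0.9978673862724282
scene [[418.20643842   0.         311.96899736]
 [  0.         418.20643842 201.33304591]
 [  0.           0.           1.        ]] [[ 0.72963555  0.68363227 -0.01669944]
 [ 0.37264176 -0.41795649 -0.82852308]
 [-0.57338475  0.59829699 -0.55970585]] [-339.3764363  -170.44496684 1400.30372408]
side [[456.70142772   0.         316.94768869]
 [  0.         456.70142772 199.88501294]
 [  0.           0.           1.        ]] [[ 0.89302877 -0.44960954 -0.01873167]
 [-0.33530331 -0.63707445 -0.69405175]
 [ 0.30011882  0.62608897 -0.71968138]] [-504.41475259  162.54554002 1063.38159223]
```

View pics/scene0.png

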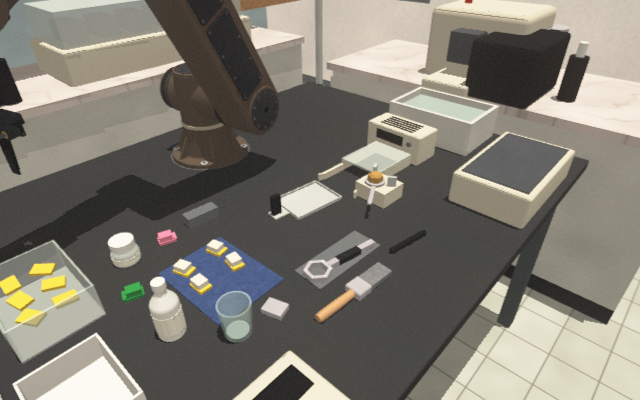

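View pics/side0.png

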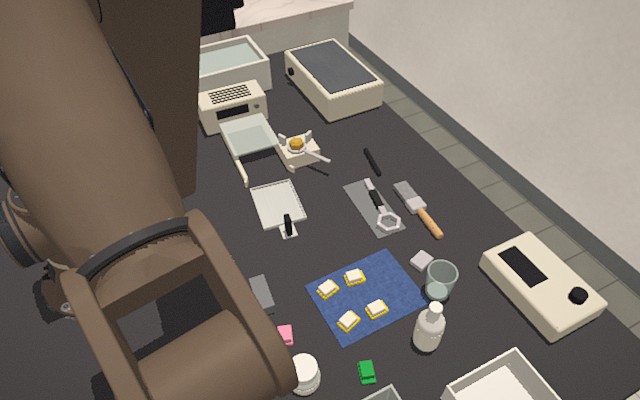

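Both views show four yellow cassettes on the blue pad: scene (184,268), (216,247), (234,261), (200,284). The yellow ones in the clear box at (40,290), the pink one (166,237) and the green one (133,292) are off the pad, so they're not meant. The tray is at (308,200), its handle at (276,204), the nut at (376,177) and the wrench ring at (319,268).

```bash
cat > h.py <<'E'
from cell import *
import cv2,numpy as np
def look(n,save=None):
    c=get_calibration(n);p,d=read_camera(n)
    if save: cv2.imwrite(f"pics/{save}.png",p)
    return p,d,c
def cloud(d,c):
    v,u=np.mgrid[0:400,0:640]
    X=np.stack([(u-c["K"][0,2])/c["K"][0,0]*d,(v-c["K"][1,2])/c["K"][1,1]*d,d],-1)
    return (X-c["t"])@c["R"]
def rays(uv,c,z):
    uv=np.atleast_2d(uv).astype(float)
    r=np.c_[(uv-c["K"][:2,2])/[c["K"][0,0],c["K"][1,1]],np.ones(len(uv))]@c["R"]
    o=-c["R"].T@c["t"]
    return (o+r*((z-o[2])/r[:,2])[:,None])[:,:2]
def proj(X,c):
    x=np.atleast_2d(X)@c["R"].T+c["t"];x=x@c["K"].T
    return x[:,:2]/x[:,2:]
def rect(xy):
    (cx,cy),(w,h),a=cv2.minAreaRect(np.float32(xy))
    if w<h: w,h,a=h,w,a+90
    a=(a+90)%180-90
    return np.round([cx,cy,w,h,a],1)   # centre, long, short, long-axis angle deg
def blobs(m,lo,hi=1e9):
    n,l,s,_=cv2.connectedComponentsWithStats(m.astype(np.uint8))
    return [l==i for i in range(1,n) if lo<=s[i,4]<=hi]
E
python3 - <<'E'
from h import *
for n in ("scene","side"):
    p=cv2.imread(f"pics/{n}0.png");d=np.load(f"/tmp/{n}0.npy");c=get_calibration(n)
    W=cloud(d,c);h=cv2.cvtColor(p,cv2.COLOR_BGR2HSV);H,S,V=cv2.split(h);z=W[...,2]
    print(n)
    pad=(H>100)&(H<125)&(S>90)&(V>40)&(d>0)
    for b in blobs(pad,1500): print("pad",rect(W[b][:,:2]),W[b][:,2].mean())
    PX=rays(np.argwhere(np.ones((400,640)))[:,::-1],c,24).reshape(400,640,2)
    # cassette wax
    wax=(V>130)&(S<90); yel=(H>18)&(H<35)&(S>120)
    padc=W[max(blobs(pad,1500),key=lambda b:b.sum())][:,:2].mean(0)
    for b in blobs((wax|yel)&(np.hypot(*(PX-padc).transpose(2,0,1))<110),60):
        t=b&wax&(z>20); print("cas",b.sum(),t.sum(),rect(W[t][:,:2]) if t.sum()>20 else 0,np.median(z[t]), np.argwhere(b).mean(0)[::-1])
    b=(H>10)&(H<28)&(S>130)&(z>40)&(z<90)
    for q in blobs(b,20): print("brass",rect(W[q][:,:2]),np.percentile(z[q],[5,50,95]),np.argwhere(q).mean(0)[::-1])
    # tray
    for px in ([(308,200),(276,204),(319,268),(350,256),(370,190)] if n=="scene" else [(278,205),(288,222),(387,221),(376,198),(315,156)]): print(px,W[px[1],px[0]].round(1))
E
```

```text
scene
pad [ 5.236e+02 -3.439e+02  2.452e+02  1.812e+02 -3.000e-01] 3.4493107850049602
cas 257 106 [ 773.4 -476.3  789.9   36.1  -27.9] 23.253546781591552 [216.01167315 247.55252918]
cas 269 115 [ 806.2 -476.4  734.3   31.2  -30.7] 23.1936723622033 [234.04832714 260.29739777]
cas 617 274 [ 776.4 -510.   751.2   57.2  -22. ] 23.18961466216153 [192.05186386 275.46677472]
cas 538 503 [ 862.1 -545.2  565.3   62.1  -33.9] 62.66113132282979 [231.60966543 299.96654275]
brass [572.  134.4  35.4  33.2  43.7] [55.23655448 67.27753774 72.14801928] [374.9375    176.5703125]
brass [ 270.1 -600.8   40.7   33.7   54.3] [46.48185118 52.40727861 55.3309076 ] [ 41.97003745 269.24719101]
brass [ 262.5 -660.1   58.2   27.9   -1. ] [47.25716152 52.52340267 55.51976804] [  9.74712644 284.96934866]
brass [ 330.3 -599.9   38.7   30.4   67.8] [48.20097106 52.40675202 55.10081222] [ 52.97709924 283.3778626 ]
brass [ 350.3 -661.2   89.6   38.5   -2.1] [48.58064645 53.05302639 55.57731255] [ 21.9527897 305.4527897]
brass [ 383.2 -599.6   39.4   18.3   89.7] [50.64906568 53.42789167 55.50645892] [ 62.57692308 296
[... 188 characters left out ...]
2.2 -340.4  220.4  170.9    1.3] 4.976518486241064
cas 303 143 [ 357.8 -540.   604.2   35.7   58.8] 24.940455157769946 [353.99009901 277.06930693]
cas 281 149 [ 439.  -296.4   31.4   26.4   12.2] 25.025693487008287 [327.74733096 288.55160142]
cas 329 169 [ 359.2 -586.3  532.3   35.9   53.3] 24.66904249020538 [376.29787234 308.83890578]
cas 318 177 [ 440.9 -385.2   31.4   24.6   16.4] 24.78334968437268 [347.99371069 320.5       ]
brass [567.9 133.2  34.4  29.1 -21.5] [54.12158957 68.24795636 74.16425596] [295.96992481 143.46616541]
(278, 205) [447.9  -6.8   4.9]
(288, 222) [ 432.5 -112.    52.3]
(387, 221) [ 669.  -184.3    3.8]
(376, 198) [ 679.6 -113.3   16.9]
(315, 156) [597.2  74.1  51. ]
```

Emit:
servo_tool:
  moves: [0.7,0.65,0.3,0,1,0.7,0.65,0.3,0,1,0.7,0.65,0.3,0,1,0.7,0.65,0.3,0,1,0.7,0.65,0.3,0,1,0.7,0.65,0.3,0,1,0.7,0.65,0.3,0,1,0.7,0.65,0.3,0,1,0.7,0.65,0.3,0,1,0.7,0.65,0.3,0,1,0.7,0.65,0.3,0,1,0.7,0.65,0.3,0,1]

```text
t: 1.1
eef_pos: [449.1, -341.0, 334.6]
tcp_rot: [3.141, 0.0, 0.275]
ft_force: [-0.0, -1.2, 0.1]
opening: 1.0
grip_force: 0.0
```

Run:
```python
from h import *
s=state();print(s['t'],s['eef_pos'],s['tcp_rot'])
p,d,c=look("wrist","w1");np.savez("/tmp/w1.npz",p=p,d=d,**c)
print(-c["R"].T@c["t"],c["R"],c["K"][0],[rays([q],c,0).round() for q in [(0,0),(639,0),(639,399),(0,399)]])
```

```text
1.1 [ 449.08586428 -340.97899041  334.63398291] [3.14135963e+00 1.20725628e-04 2.75343490e-01]
[ 512.90337102 -323.12823772  504.0164176 ] [[ 2.72513088e-01 -9.62151738e-01  8.05982745e-04]
 [-9.35442935e-01 -2.64752083e-01  2.34206852e-01]
 [-2.25129144e-01 -6.45783834e-02 -9.72186454e-01]] [302.12784836   0.         321.79505647] [array([[558., 184.]]), array([[ 816., -726.]]), array([[  169., -1095.]]), array([[-186.,  161.]])]
```

View pics/w1.png

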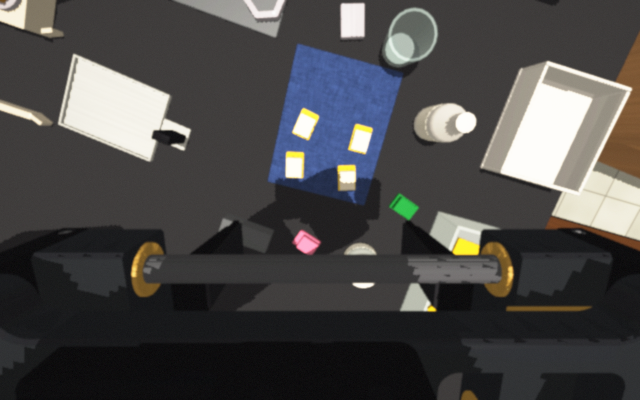

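The view shows four cassettes on the pad at (305,123), (360,138), (294,165) and (347,177), plus the tray at (115,108) with its handle at (170,137). The green one (404,207) and pink one (306,242) are off the pad.

```bash
cat >> h.py <<'E'
def cassettes(p,d,c,near,r=130,zb=4):
    H,S,V=cv2.split(cv2.cvtColor(p,cv2.COLOR_BGR2HSV)); W=cloud(d,c);z=W[...,2]
    v,u=np.mgrid[0:400,0:640];P=rays(np.c_[u.ravel(),v.ravel()],c,zb+20).reshape(400,640,2)
    out=[]
    m=(z>zb+12)&(z<zb+30)&(np.hypot(P[...,0]-near[0],P[...,1]-near[1])<r)&(H>12)&(H<45)&(V>60)
    for b in blobs(m,60):
        wax=b&(S<110)&(z>zb+15); cs=rect(P[wax])
        out.append((b.sum(),cs,np.argwhere(b).mean(0)[::-1].round()))
    return out
def trayfit(p,d,c,near):
    W=cloud(d,c);S=cv2.cvtColor(p,cv2.COLOR_BGR2HSV)[...,1];V=p.max(-1)
    v,u=np.mgrid[0:400,0:640];P=rays(np.c_[u.ravel(),v.ravel()],c,9).reshape(400,640,2)
    m=(V>110)&(S<60)&(np.hypot(P[...,0]-near[0],P[...,1]-near[1])<140)&(W[...,2]<25)&(W[...,2]>-5)
    m=cv2.morphologyEx(m.astype(np.uint8),cv2.MORPH_OPEN,np.ones((21,21)))
    b=max(blobs(m,300),key=lambda q:q.sum())
    pm=(V<60)&(W[...,2]>15)&(W[...,2]<70)&(np.hypot(P[...,0]-near[0],P[...,1]-near[1])<170)
    post=[(q.sum(),np.percentile(W[q],[2,98],axis=0).round(1).tolist(),np.median(W[q&(W[...,2]>56)],axis=0)) for q in blobs(pm,30)]
    return rect(P[b]),post
E
python3 - <<'E'
from h import *
f=np.load("/tmp/w1.npz");p,d=f["p"],f["d"];c=f
for o in cassettes(p,d,c,(512,-340)): print(o)
print(trayfit(p,d,c,(450,-2)))
c=get_calibration("side");p=cv2.imread("pics/side0.png");d=np.load("/tmp/side0.npy")
print(trayfit(p,d,c,(450,-2)))
for o in cassettes(p,d,c,(512,-340)): print(o)
E
```

```text
(np.int64(311), array([ 506.2, -296.5,   29.9,   24. ,   -9.1]), array([304., 126.]))
(np.int64(309), array([ 508. , -387.1,   29.9,   24.3,    1.5]), array([360., 141.]))
(np.int64(297), array([ 439.5, -297.4,   30.3,   23.8,   14.2]), array([293., 167.]))
(np.int64(291), array([ 442.2, -385.6,   30.1,   24.2,   20.2]), array([347., 180.]))
(array([446.5,  -7.1, 126.6, 114.7,  84.7]), [(np.int64(320), [[427.6, -116.4, 16.4], [441.9, -94.4, 60.8]], array([ 434.80070562, -105.78586769,   58.95946648]))])Traceback (most recent call last):
  File "<stdin>", line 6, in <module>
  File "h.py", line 41, in trayfit
    b=max(blobs(m,300),key=lambda q:q.sum())
ValueError: max() iterable argument is empty
```

Emit:
servo_tool:
  moves: [0,0.65,0.1,0,1,0,0.65,0.1,0,1,0,0.65,0.1,0,1,0,0.65,0.1,0,1,0,0.65,0.1,0,1,0,0.65,0.1,0,1,0,0.65,0.1,0,1,0,0.65,0.1,0,1,0,0.65,0.1,0,1,0,0.65,0.1,0,1]

```text
t: 1.98
eef_pos: [448.2, -83.2, 374.1]
tcp_rot: [-3.141, 0.001, 0.271]
ft_force: [0.4, 0.7, 0.2]
opening: 1.003
grip_force: 0.0
```

Run:
```python
from h import *
s=state();print(s['t'],s['eef_pos'],s['tcp_rot'])
p,d,c=look("wrist","w2");np.savez("/tmp/w2.npz",p=p,d=d,**c)
print(trayfit(p,d,c,(446,-7)))
W=cloud(d,c);print(W[::40,::64].round().tolist()[0:5])
```

```text
1.9833 [448.24094683 -83.22946251 374.11645277] [-3.14144445e+00  9.03815038e-04  2.71407276e-01]
(array([441.6,  24.8, 111.7,  88.9, -75.7]), [(np.int64(166), [[428.3, -114.4, 22.8], [442.4, -90.0, 61.0]], array([ 435.52086705, -102.82991956,   59.47767588]))])
[[[554.0, 387.0, 94.0], [590.0, 383.0, -0.0], [618.0, 286.0, -2.0], [645.0, 186.0, -0.0], [673.0, 88.0, -1.0], [701.0, -10.0, -3.0], [727.0, -109.0, 0.0], [749.0, -204.0, 13.0], [783.0, -306.0, -0.0], [797.0, -390.0, 23.0]], [[504.0, 384.0, 95.0], [530.0, 350.0, 35.0], [559.0, 279.0, -3.0], [578.0, 145.0, 71.0], [607.0, 63.0, 47.0], [643.0, -26.0, 5.0], [669.0, -126.0, 11.0], [700.0, -228.0, 1.0], [729.0, -330.0, -1.0], [757.0, -432.0, -1.0]], [[452.0, 381.0, 97.0], [471.0, 345.0, 36.0], [498.0, 249.0, 34.0], [526.0, 166.0, 0.0], [555.0, 61.0, 1.0], [584.0, -43.0, 0.0], [614.0, -147.0, 0.0], [642.0, -251.0, 0.0], [672.0, -355.0, -0.0], [680.0, -416.0, 59.0]], [[396.0, 382.0, 94.0], [402.0, 367.0, 2.0], [437.0, 240.0, 35.0], [461.0, 155.0, -2.0], [492.0, 47.0, 1.0], [521.0, -60.0, -1.0], [551.0, -167.0, -1.0], [581.0, -274.0, 3.0], [611.0, -380.0, 4.0], [641.0, -490.0, -1.0]], [[301.0, 474.0, 0.0], [331.0, 364.0, -1.0], [362.0, 253.0, -0.0], [393.0, 143.0, -2.0], [424.0, 31.0, 3.0], [455.0, -79.0, 4.0], [485.0, -190.0, -2.0], [516.0, -290.0, 24.0], [547.0, -408.0, 4.0], [570.0, -463.0, 69.0]]]
```

View pics/w2.png

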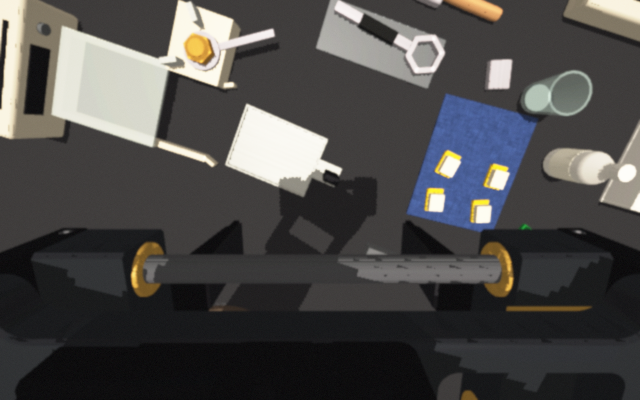

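The view shows the tray at (277,148) with its handle post at (332,177), the dock roof at (110,87), the pedestal with the nut at (199,47), the keeper pointing to (272,34), and the wrench with its ring at (425,55). The yellow-capped cassettes are on the pad.

Run:
```python
from h import *
for nm in ("w1","w2"):
    f=np.load(f"/tmp/{nm}.npz");p,d=f["p"],f["d"];c=f
    W=cloud(d,c);z=W[...,2];H,S,V=cv2.split(cv2.cvtColor(p,cv2.COLOR_BGR2HSV))
    def fit(m,zp,lab,lo=150):
        for b in blobs(m,lo):
            P=rays(np.argwhere(b)[:,::-1],c,zp);print(nm,lab,b.sum(),rect(P),np.argwhere(b).mean(0)[::-1].round())
    near=lambda x,y,r:np.hypot(W[...,0]-x,W[...,1]-y)<r
    m=(V>95)&(S<70)&near(446,-7,130)&(z<20)
    mm=cv2.morphologyEx(m.astype(np.uint8),cv2.MORPH_OPEN,np.ones((13,13)))
    fit(mm,9,"tray")
    if nm=="w2":
        fit((z>31)&(z<40)&near(490,270,160),36,"roof",800)
        m=(z>40)&(z<47.5)&near(570,120,90);fit(cv2.morphologyEx(m.astype(np.uint8),cv2.MORPH_CLOSE,np.ones((3,3))),44,"ped")
        m=(H>10)&(H<28)&(S>130)&near(570,130,50)&(z>60);fit(m,67,"nut",40)
        m=(z>42)&(z<60)&(V>120)&(S<80)&near(600,70,80);fit(m,50,"keeper?",40)
        m=(V>110)&(S<60)&near(665,-150,130)&(z>7)&(z<25);fit(m,18,"steel",30)
        m=(V<60)&near(690,-110,60)&(z>7);fit(m,18,"sleeve",30)
        m=(V>60)&(V<150)&(S<60)&near(700,-110,130)&(z>0)&(z<8);fit(m,4,"mat",300)
        q=p[0:260,0:560];cv2.imwrite("pics/w2c.png",cv2.resize(p[0:130,140:460],None,fx=2.5,fy=2.5,interpolation=cv2.INTER_CUBIC))
```

```text
w1 tray 6544 [448.   -3.9 160.6 116.2  82.5] [115. 110.]
w2 tray 5621 [447.6  -6.8 167.9 116.6  82.5] [276. 151.]
w2 roof 10118 [467.4 278.9 198.4 176.1  -2.6] [105.  87.]
w2 ped 2727 [577.2 117.8 141.5  99.5  87.7] [205.  41.]
w2 nut 587 [569.4 136.5  38.2  37.3 -33.9] [198.  48.]
w2 keeper? 1660 [602.3 105.6 116.8  86.6 -38.3] [223.  40.]
w2 steel 332 [688.8 -59.6  45.2  18.3  82.6] [348.  12.]
w2 steel 57 [ 738.3 -181.9   23.3    5.5  -74.4] [435.   2.]
w2 steel 854 [ 661.7 -183.6   81.8   56.8  -75.8] [419.  52.]
w2 sleeve 523 [ 678.4 -110.7   59.9   20.4   79.2] [377.  29.]
w2 mat 423 [ 628.6 -103.1  206.1   74.4   66.4] [359.  59.]
```

View pics/w2c.png

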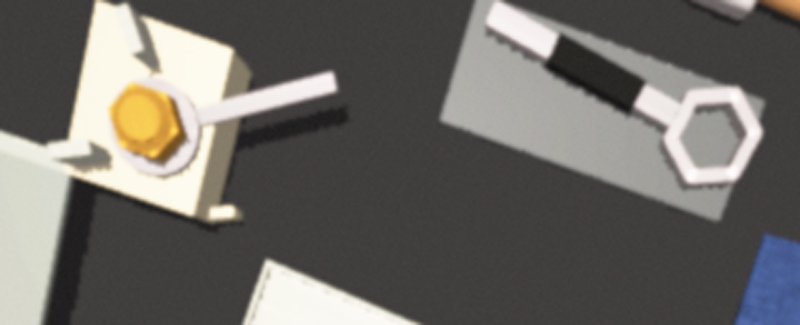

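The crop confirms the nut at (148,120), the keeper tip at (335,82), two guard walls at (140,35) and (80,155), the pedestal's front corners at (235,50) and (200,215), and the wrench ring at (713,135) with its handle end at (497,20).

Run:
```python
from h import *
f=np.load("/tmp/w2.npz");p,d=f["p"],f["d"];c=f
cr=lambda pts:np.array(pts)/2.5+[140,0]
a=rays(cr([(97,0),(237,48),(198,214)]),c,44);print("ped",a.round(1))
v=a[1]-a[2];print(np.degrees(np.arctan2(*v[::-1])),np.linalg.norm(v));v=a[0]-a[1];print(np.degrees(np.arctan2(*v[::-1])))
r=rays([(62,27),(168,65),(155,147),(53,117)],c,36);print("roof",r.round(1))
for i,j in ((2,1),(1,0)): v=r[j]-r[i];print(np.degrees(np.arctan2(*v[::-1])),np.linalg.norm(v))
k=rays(cr([(335,82)]),c,50)[0];n=rays([(198,48)],c,67)[0];print("keeper tip",k,n,np.degrees(np.arctan2(*(k-n)[::-1])),np.linalg.norm(k-n))
w=rays(cr([(713,136),(497,20)]),c,18);print("wrench",w,np.degrees(np.arctan2(*(w[1]-w[0])[::-1])),np.linalg.norm(w[1]-w[0]))
# edge line fits: pedestal front edge and roof front edge via depth discontinuity
W=cloud(d,c);z=W[...,2]
def line(zlo,zhi,zp,rows,side):
    P=[]
    for v in rows:
        u=np.where((z[v]>zlo)&(z[v]<zhi)&(np.arange(640)<300)&(np.arange(640)>side))[0]
        if len(u): P.append((u.max()+.5,v))
    X=rays(P,c,zp);vx,vy,x0,y0=cv2.fitLine(np.float32(X),cv2.DIST_HUBER,0,.1,.1).ravel()
    print("line",np.degrees(np.arctan2(vy,vx)),x0,y0,X[::6].round().tolist())
line(40,48,44,range(38,80,2),190)
line(31,40,36,range(75,140,2),100)
```

```text
ped [[629.1 184.5]
 [626.4 100.2]
 [528.5 104.7]]
-2.6158702181377227 97.98353465738482
88.11490996469729
roof [[547.2 353.3]
 [537.1 190.1]
 [405.6 191.5]
 [409.1 357.6]]
-0.5947438995015288 131.54374742949202
86.45893062230272 163.50897304808177
keeper tip [622.82837172  38.5514825 ] [570.02182089 136.22622714] -61.60271737035179 111.03552382100183
wrench [[ 664.57382389 -195.53889946]
 [ 691.03510087  -43.39933876]] 80.13338047397338 154.42358986880618
line -36.48678 570.15204 98.08382 [[615.0, 45.0], [581.0, 105.0], [563.0, 106.0], [546.0, 106.0]]
line -43.93384 489.06342 159.051 [[546.0, 105.0], [503.0, 191.0], [484.0, 191.0], [465.0, 191.0], [445.0, 193.0], [425.0, 194.0]]
```

Emit:
servo_tool:
  moves: [0.1445,-0.5365,-0.787,-0.137,0.6,0.1445,-0.5365,-0.787,-0.137,0.6,0.1445,-0.5365,-0.787,-0.137,0.6,0.1445,-0.5365,-0.787,-0.137,0.6,0.1445,-0.5365,-0.787,-0.137,0.6,0.1445,-0.5365,-0.787,-0.137,0.6,0.1445,-0.5365,-0.787,-0.137,0.6,0.1445,-0.5365,-0.787,-0.137,0.6,0.1445,-0.5365,-0.787,-0.137,0.6,0.1445,-0.5365,-0.787,-0.137,0.6,0.1445,-0.5365,-0.787,-0.137,0.6,0.1445,-0.5365,-0.85,-0.137,0.6]

```text
t: 3.03
eef_pos: [507.2, -298.3, 37.7]
tcp_rot: [3.139, -0.004, -0.159]
ft_force: [0.3, 0.1, 1.0]
opening: 0.599
grip_force: 0.0
```

Run:
```python
from h import *
s=state();print(s['t'],s['eef_pos'],s['tcp_rot'],s['ft_force'],s['opening'])
p,d,c=look("wrist","w3")
for o in cassettes(p,d,c,(506,-296),130): print(o)
```

```text
3.0333 [ 507.1890003  -298.32812899   37.65777784] [ 3.13928739 -0.00429453 -0.15942742] [0.26747206 0.12942809 1.00022979] 0.5989864531592509
(np.int64(1936), array([ 509.4, -386.2,   31.3,   25.7,    1.3]), array([459., 207.]))
(np.int64(1698), array([ 508.2, -296.6,   30.3,   23.4,   -9.2]), array([319., 231.]))
(np.int64(379), array([ 456.4, -295.8,   24.6,    9.9,   80.8]), array([332., 305.]))
```

View pics/w3.png

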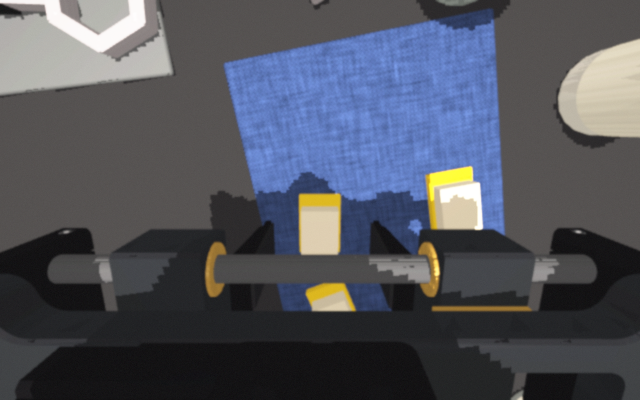

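The target cassette at (320,225) sits centred between the fingers. Now I lower, grip and lift.

Emit:
servo_tool:
  moves: [0,0,-0.057,0,0.6,0,0,-0.057,0,0.6,0,0,-0.057,0,0,0,0,-0.057,0,0,0,0,-0.057,0,0,0,0,-0.057,0,0,0,0,-0.057,0,0,0,0,-0.057,0,0,0,0,0.05,0,0,0,0,0.15,0,0,0,0,0.15,0,0]

```text
t: 4.0
eef_pos: [508.5, -298.1, 101.1]
tcp_rot: [3.137, -0.008, -0.157]
ft_force: [0.0, -0.2, 0.1]
opening: 0.25
grip_force: 30.0
```

Emit:
servo_tool:
  moves: [-0.062,0.843,0,0.508,0,-0.062,0.843,0,0.508,0,-0.062,0.843,0,0.508,0,-0.062,0.843,0,0.508,0,-0.062,0.843,0,0.508,0,-0.062,0.843,0,0.508,0,-0.062,0.843,0,0.508,0,-0.062,0.843,0,0.508,0,-0.062,0.843,0,0.508,0,-0.062,0.843,0,0.508,0,-0.062,0.843,0,0.508,0,-0.062,0.843,0,0.508,0]

```text
t: 5.0
eef_pos: [481.4, 41.2, 94.8]
tcp_rot: [3.141, -0.0, 1.35]
ft_force: [0.5, 0.3, -1.1]
opening: 0.249
grip_force: 30.0
```

Emit:
servo_tool:
  moves: [0,0,0,0.03,0,0,0,0,0.03,0,0,0,0,0.03,0]

```text
t: 5.25
eef_pos: [481.4, 40.7, 94.7]
tcp_rot: [3.141, -0.0, 1.434]
ft_force: [0.6, 0.1, 0.7]
opening: 0.251
grip_force: 30.0
```

Run:
```python
from h import *
s=state();print(s['t'],s['eef_pos'],s['tcp_rot'],s['qvel'].round(3),s['opening'])
p,d,c=look("wrist","w4")
s=state();print(s['t'],s['eef_pos'],s['tcp_rot'])
print(trayfit(p,d,c,(448,-2)))
```

```text
5.25 [481.43905145  40.713882    94.70461745] [ 3.14127644e+00 -1.22714018e-05  1.43351888e+00] [-0.003  0.001 -0.001 -0.     0.001  0.023] 0.2514563715234498
5.3 [481.44335118  40.69120394  94.70807326] [3.14130703e+00 2.28626698e-07 1.43313919e+00]
(array([448.9,  49.6,  69.4,  53.5,  -7.8]), [])
```

View pics/w4.png

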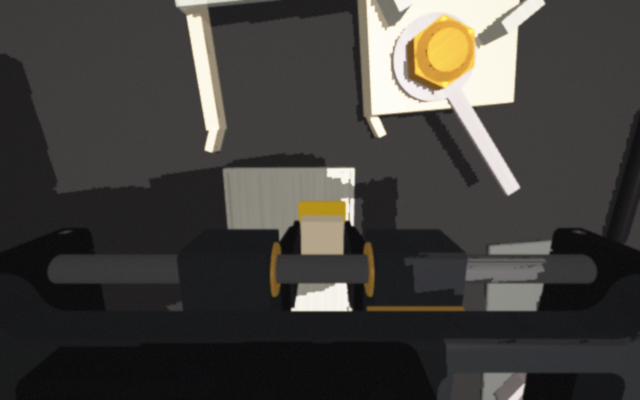

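The gripped cassette is at (322,228), and the tray's far edge runs from (224,168) to (355,168). I'll check that edge against the expected tray pose.

Run:
```python
from h import *
c=get_calibration("wrist")
r=rays([(224,168),(355,168)],c,9);v=r[1]-r[0];m=r.mean(0);a=np.arctan2(v[1],v[0])
print(r.round(1),np.linalg.norm(v),np.degrees(a),"origin",m-75*np.array([-np.sin(a),np.cos(a)]))
r=rays([(205,130),(379,130)],c,20);print("guides",r)
n=rays([(445,50)],c,72);print("nut",n)
```

```text
[[404.6  82.7]
 [514.6  67.5]] 111.00252921938942 -7.855442274633653 origin [449.3786079    0.79754708]
guides [[399.92906826 115.14408298]
 [535.66922452  96.42224062]]
nut [[568.66362144 138.49394365]]
```

Emit:
servo_tool:
  moves: [0,0.004,-0.09,0,0,0,0.004,-0.17,0,0,0,0.004,-0.2,0,0,0,0.004,-0.208,0,0,0,0.004,-0.208,0,0,0,0.004,-0.208,0,0.42,0,0.004,-0.208,0,0.42,0,0.004,-0.208,0,0.42,0,0.004,-0.17,0,0.42,0,0.004,-0.1,0,0.42,0,0.004,0,0,0.5]

```text
t: 6.22
eef_pos: [480.2, 42.3, 93.9]
tcp_rot: [-3.137, 0.0, 1.436]
ft_force: [0.9, 0.3, 0.1]
opening: 0.449
grip_force: 0.0
```

Emit:
servo_tool:
  moves: [-0.1045,-0.849,0,-0.378,0.6,-0.1045,-0.849,0,-0.378,0.6,-0.1045,-0.849,0,-0.378,0.6,-0.1045,-0.849,0,-0.378,0.6,-0.1045,-0.849,0,-0.378,0.6,-0.1045,-0.849,0,-0.378,0.6,-0.1045,-0.849,0,-0.378,0.6,-0.1045,-0.849,0,-0.378,0.6,-0.1045,-0.849,0,-0.378,0.6,-0.1045,-0.849,0,-0.378,0.6,-0.1045,-0.849,-0.1,-0.378,0.6,-0.1045,-0.849,-0.15,-0.378,0.6]

```text
t: 7.22
eef_pos: [439.2, -297.7, 33.2]
tcp_rot: [3.141, -0.0, 0.247]
ft_force: [0.9, 1.0, -0.9]
opening: 0.598
grip_force: 0.0
```

Run:
```python
from h import *
s=state();print(s['t'],s['eef_pos'],s['tcp_rot'])
p,d,c=look("wrist","w5");s=state();print(s['t'],s['eef_pos'],s['tcp_rot'])
for o in cassettes(p,d,c,(475,-340),160): print(o)
```

```text
7.2167 [ 439.17538792 -297.65624846   33.21367134] [ 3.14097682e+00 -3.61809098e-04  2.46759474e-01]
7.2667 [ 438.01658694 -296.44174761   30.35797588] [-3.13783863e+00  2.67528702e-03  2.47475334e-01]
(np.int64(2346), array([ 508.4, -385.8,   29.9,   26.5,    1.3]), array([494., 162.]))
(np.int64(1769), array([ 441.2, -296.9,   29.9,   23.5,   13.3]), array([321., 231.]))
```

Emit:
servo_tool:
  moves: [0.0025,0,-0.057,0,0.6,0.0025,0,-0.057,0,0.6,0.0025,0,-0.057,0,0,0.0025,0,-0.057,0,0,0.0025,0,-0.057,0,0,0.0025,0,-0.057,0,0,0.0025,0,-0.057,0,0,0.0025,0,-0.057,0,0,0,0,0.05,0,0,0,0,0.15,0,0,0,0,0.15,0,0]

```text
t: 8.18
eef_pos: [441.6, -298.9, 100.6]
tcp_rot: [3.135, -0.005, 0.249]
ft_force: [0.5, -0.2, -0.1]
opening: 0.253
grip_force: 30.0
```

Emit:
servo_tool:
  moves: [-0.028,0.8665,0,0.378,0,-0.028,0.8665,0,0.378,0,-0.028,0.8665,0,0.378,0,-0.028,0.8665,0,0.378,0,-0.028,0.8665,0,0.378,0,-0.028,0.8665,0,0.378,0,-0.028,0.8665,0,0.378,0,-0.028,0.8665,0,0.378,0,-0.028,0.8665,0,0.378,0,-0.028,0.8665,0,0.378,0,-0.028,0.8665,0,0.378,0,-0.028,0.8665,0,0.378,0]

```text
t: 9.18
eef_pos: [428.5, 49.4, 94.8]
tcp_rot: [3.141, 0.0, 1.435]
ft_force: [-0.4, -0.3, -0.2]
opening: 0.251
grip_force: 3.0
```

Emit:
servo_tool:
  moves: [0,0,-0.09,0,0,0,0,-0.17,0,0,0,0,-0.2,0,0,0,0,-0.208,0,0,0,0,-0.208,0,0,0,0,-0.208,0,0.42,0,0,-0.208,0,0.42,0,0,-0.208,0,0.42,0,0,-0.17,0,0.42,0,0,-0.1,0,0.42,0,0,0,0,0.5]

```text
t: 10.1
eef_pos: [427.3, 49.1, 94.2]
tcp_rot: [-3.137, 0.0, 1.435]
ft_force: [-0.1, 0.2, 0.4]
opening: 0.451
grip_force: 0.0
```

Emit:
servo_tool:
  moves: [0.034,-0.975,0,-0.344,0.6,0.034,-0.975,0,-0.344,0.6,0.034,-0.975,0,-0.344,0.6,0.034,-0.975,0,-0.344,0.6,0.034,-0.975,0,-0.344,0.6,0.034,-0.975,0,-0.344,0.6,0.034,-0.975,0,-0.344,0.6,0.034,-0.975,0,-0.344,0.6,0.034,-0.975,0,-0.344,0.6,0.034,-0.975,0,-0.344,0.6,0.034,-0.975,0,-0.344,0.6]

```text
t: 11.02
eef_pos: [441.7, -344.1, 94.6]
tcp_rot: [3.14, -0.001, 0.353]
ft_force: [-0.2, 0.2, -0.1]
opening: 0.601
grip_force: 0.0
```

Emit:
servo_tool:
  moves: [0,-0.112,0,0,0.6,0,-0.112,0,0,0.6,0,-0.112,-0.15,0,0.6,0,-0.112,-0.15,0,0.6,0,-0.112,-0.15,0,0.6]

```text
t: 11.43
eef_pos: [440.6, -382.9, 31.4]
tcp_rot: [-3.136, 0.002, 0.357]
ft_force: [-0.6, 0.3, 0.1]
opening: 0.599
grip_force: 0.0
```

Run:
```python
from h import *
s=state();print(s['t'],s['eef_pos'],s['tcp_rot'])
p,d,c=look("wrist","w6");s=state();print(s['t'],s['eef_pos'],s['tcp_rot'])
for o in cassettes(p,d,c,(475,-340),160): print(o)
p,d,c=look("scene","s6")
for o in cassettes(p,d,c,(449,0),110,3): print(o)
for o in cassettes(p,d,c,(475,-340),130): print(o)
cv2.imwrite("pics/s6c.png",cv2.resize(p[160:310,140:360],None,fx=3,fy=3,interpolation=cv2.INTER_CUBIC))
```

```text
11.4333 [ 440.62564396 -382.91493634   31.37528982] [-3.13577618e+00  2.33084378e-03  3.57105657e-01]
11.4833 [ 441.43250755 -383.68281999   33.44903704] [-3.13800867e+00  1.42383693e-03  3.57191510e-01]
(np.int64(1503), array([ 553.6, -469.3,   45.2,   15.2,   31.5]), array([536., 107.]))
(np.int64(285), array([ 508.3, -387.2,   29.9,   24.3,    1.4]), array([365., 138.]))
(np.int64(1763), array([ 443.8, -384.9,   29.6,   23.7,   17.7]), array([326., 232.]))
(np.int64(72), array([429.7,  42.1,  34.1,  30. ,  79. ]), array([313., 185.]))
(np.int64(83), array([481.7,  38.1,  34.4,  27.7,  84. ]), array([326., 192.]))
(np.int64(137), array([ 443.4, -387.2,   34.4,   27.2,   18.8]), array([182., 265.]))
(np.int64(164), array([ 509.6, -388.9,   36. ,   25.4,   -3.4]), array([198., 281.]))
```

View pics/s6c.png

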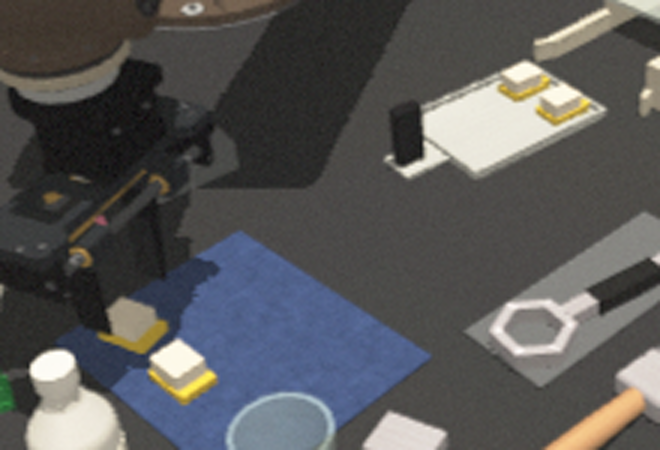

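Both placed cassettes lie flat in the tray at crop (524,80) and (563,103), wax up. The next one is between the fingers at (135,323).

Emit:
servo_tool:
  moves: [0.003,0.001,-0.057,-0.005,0.6,0.003,0.001,-0.057,-0.005,0.6,0.003,0.001,-0.057,-0.005,0,0.003,0.001,-0.057,-0.005,0,0.003,0.001,-0.057,-0.005,0,0.003,0.001,-0.057,-0.005,0,0.003,0.001,-0.057,-0.005,0,0.003,0.001,-0.057,-0.005,0,0,0,0.05,0,0,0,0,0.15,0,0,0,0,0.15,0,0]

```text
t: 12.45
eef_pos: [443.9, -387.5, 101.1]
tcp_rot: [3.133, -0.003, 0.356]
ft_force: [0.7, -1.2, -0.7]
opening: 0.245
grip_force: 29.9
```

Emit:
servo_tool:
  moves: [-0.05,0.968,0,0.344,0,-0.05,0.968,0,0.344,0,-0.05,0.968,0,0.344,0,-0.05,0.968,0,0.344,0,-0.05,0.968,0,0.344,0,-0.05,0.968,0,0.344,0,-0.05,0.968,0,0.344,0,-0.05,0.968,0,0.344,0,-0.05,0.968,0,0.344,0,-0.05,0.968,0,0.344,0,-0.05,0.968,0,0.344,0,-0.05,0.968,0,0.344,0]

```text
t: 13.45
eef_pos: [422.2, 2.1, 94.8]
tcp_rot: [3.141, 0.0, 1.438]
ft_force: [-0.0, -0.8, 0.1]
opening: 0.251
grip_force: 29.9
```

Emit:
servo_tool:
  moves: [0,0,-0.09,0,0,0,0,-0.17,0,0,0,0,-0.2,0,0,0,0,-0.208,0,0,0,0,-0.208,0,0,0,0,-0.208,0,0.42,0,0,-0.208,0,0.42,0,0,-0.208,0,0.42,0,0,-0.17,0,0.42,0,0,-0.1,0,0.42,0,0,0,0,0.5]

```text
t: 14.37
eef_pos: [421.0, 1.5, 94.2]
tcp_rot: [-3.137, -0.0, 1.436]
ft_force: [0.6, 0.7, -0.3]
opening: 0.451
grip_force: 0.0
```

Emit:
servo_tool:
  moves: [0.216,-0.9715,0,-0.449,0.6,0.216,-0.9715,0,-0.449,0.6,0.216,-0.9715,0,-0.449,0.6,0.216,-0.9715,0,-0.449,0.6,0.216,-0.9715,0,-0.449,0.6,0.216,-0.9715,0,-0.449,0.6,0.216,-0.9715,0,-0.449,0.6,0.216,-0.9715,0,-0.449,0.6,0.216,-0.9715,0,-0.449,0.6,0.216,-0.9715,0,-0.449,0.6,0.216,-0.9715,0,-0.449,0.6,0.216,-0.9715,-0.1,-0.449,0.6]

```text
t: 15.37
eef_pos: [510.7, -391.3, 60.1]
tcp_rot: [3.134, -0.008, 0.016]
ft_force: [1.0, -1.1, 0.3]
opening: 0.598
grip_force: 0.0
```

Run:
```python
from h import *
p,d,c=look("wrist","w7");s=state();print(s['t'],s['eef_pos'],s['tcp_rot'])
for o in cassettes(p,d,c,(508,-387),60): print(o)
p,d,c=look("scene","s7")
for o in cassettes(p,d,c,(449,0),110,3): print(o)
```

```text
15.4167 [ 506.77403207 -387.11924164   49.08434141] [-3.13946480e+00  2.31089829e-03  1.87580417e-02]
(np.int64(1403), array([ 509.3, -387.4,   30.1,   23.3,    1.4]), array([316., 223.]))
(np.int64(78), array([429.5,  42.4,  34.1,  30.7,  88.3]), array([313., 185.]))
(np.int64(82), array([423.4,  -5.1,  33.8,  28.7,  85.5]), array([299., 191.]))
(np.int64(85), array([482.4,  38.1,  32.8,  29.7,  80.1]), array([326., 192.]))
```

Commanded z is now about 54.7, so down 42.7 to 12.

Emit:
servo_tool:
  moves: [0.001,0,-0.08,0,0.6,0.001,0,-0.107,0,0.6,0.001,0,-0.107,0,0.6,0.001,0,-0.107,0,0,0.001,0,-0.107,0,0,0.001,0,-0.107,0,0,0.001,0,-0.107,0,0,0.001,0,-0.107,0,0,0.001,0,-0.107,0,0,0,0,0.0,0,0,0,0,0.1,0,0,0,0,0.1,0,0]

```text
t: 16.47
eef_pos: [510.7, -388.9, 101.8]
tcp_rot: [3.135, -0.007, 0.026]
ft_force: [0.9, -0.7, 0.4]
opening: 0.253
grip_force: 30.0
```

Emit:
servo_tool:
  moves: [-0.082,0.9535,0,0.449,0,-0.082,0.9535,0,0.449,0,-0.082,0.9535,0,0.449,0,-0.082,0.9535,0,0.449,0,-0.082,0.9535,0,0.449,0,-0.082,0.9535,0,0.449,0,-0.082,0.9535,0,0.449,0,-0.082,0.9535,0,0.449,0,-0.082,0.9535,0,0.449,0,-0.082,0.9535,0,0.449,0,-0.082,0.9535,0,0.449,0,-0.082,0.9535,0,0.449,0]

```text
t: 17.47
eef_pos: [475.6, -4.3, 94.9]
tcp_rot: [3.141, 0.0, 1.447]
ft_force: [0.1, -0.9, -0.0]
opening: 0.257
grip_force: 30.0
```

Emit:
servo_tool:
  moves: [0,0,-0.09,0,0,0,0,-0.17,0,0,0,0,-0.2,0,0,0,0,-0.208,0,0,0,0,-0.208,0,0,0,0,-0.208,0,0.42,0,0,-0.208,0,0.42,0,0,-0.208,0,0.42,0,0,-0.17,0,0.42,0,0,-0.1,0,0.42,0,0,0,0,0.5]

```text
t: 18.38
eef_pos: [474.5, -5.4, 94.0]
tcp_rot: [-3.137, -0.0, 1.437]
ft_force: [-0.6, 1.0, -0.4]
opening: 0.452
grip_force: 0.0
```

Emit:
servo_tool:
  moves: [-0.05,-0.4,0.5,0,0.4,-0.05,-0.4,0.5,0,0.4,-0.05,-0.4,0.5,0,0.4,-0.05,-0.4,0.5,0,0.4,-0.05,-0.4,0.5,0,0.4,-0.05,-0.4,0.5,0,0.4,-0.05,-0.4,0.5,0,0.4,-0.05,-0.4,0.5,0,0.4,-0.05,-0.4,0.5,0,0.4,-0.05,-0.4,0.5,0,0.4]

```text
t: 19.22
eef_pos: [455.2, -164.5, 293.3]
tcp_rot: [-3.14, -0.001, 1.437]
ft_force: [-0.1, 0.1, -0.1]
opening: 0.402
grip_force: 0.0
```

Run:
```python
from h import *
p,d,c=look("wrist","w8");s=state();print(s['t'],s['eef_pos'],s['tcp_rot'])
np.savez("/tmp/w8.npz",p=p,d=d,**c)
for o in cassettes(p,d,c,(449,0),110,3): print(o)
q=cv2.resize(p[0:240,140:500],None,fx=2.2,fy=2.2,interpolation=cv2.INTER_CUBIC);cv2.imwrite("pics/w8c.png",q)
```

```text
19.2667 [ 455.27520567 -164.39475867  293.26661192] [-3.13934328e+00 -9.88793803e-04  1.43760909e+00]
(np.int64(498), array([481.3,  40.1,  31.6,  22.4,  82.3]), array([321.,  15.]))
(np.int64(509), array([428.5,  45.4,  31.1,  23.7,  80.9]), array([280.,  17.]))
(np.int64(451), array([422.3,  -2.5,  29.8,  24.1,  82.4]), array([281.,  57.]))
(np.int64(158), array([476.1,  -8.5,  29.8,  23. ,  82.4]), array([321.,  57.]))
```

View pics/w8c.png

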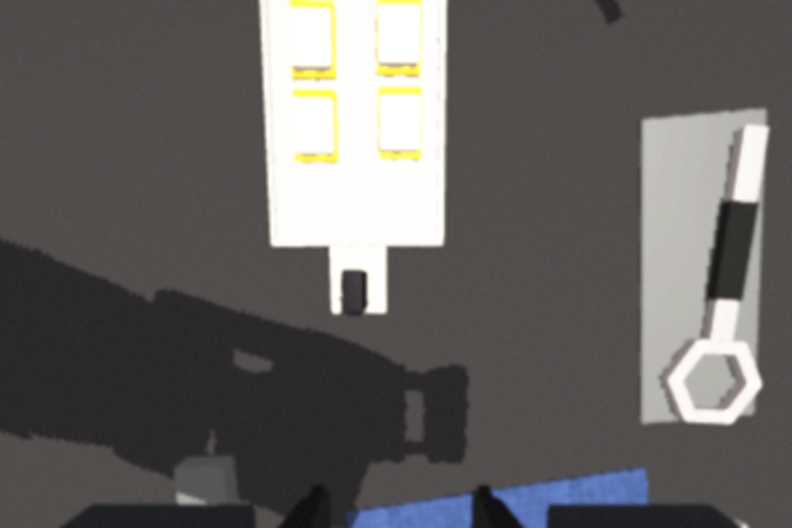

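All four cassettes lie flat in the tray, wax up, at (312,35), (399,35), (316,125) and (399,122). The handle post is at (354,290), and the wrench lies on the mat with its ring at (714,382) and handle end at (753,128).

Run:
```python
from h import *
f=np.load("/tmp/w8.npz");p,d=f["p"],f["d"];c=f
cr=lambda pts:np.array(pts)/2.2+[140,0]
r=rays(cr([(272,245),(444,243)]),c,9);v=r[1]-r[0];a=np.arctan2(v[1],v[0]);print("front",r.round(1),np.linalg.norm(v),np.degrees(a),r.mean(0)+75*np.array([-np.sin(a),np.cos(a)]))
W=cloud(d,c);z=W[...,2];V=p.max(-1)
near=lambda x,y,r:np.hypot(W[...,0]-x,W[...,1]-y)<r
for b in blobs((V<70)&near(436,-103,30)&(z>54),20): print("post",rect(rays(np.argwhere(b)[:,::-1],c,60)))
S=cv2.cvtColor(p,cv2.COLOR_BGR2HSV)[...,1]
st=(V>175)&(S<50)&near(680,-120,140)&(z>11)&(z<25)
for b in blobs(st,60): print("steel",b.sum(),rect(rays(np.argwhere(b)[:,::-1],c,18)))
for b in blobs((V<70)&near(680,-110,50)&(z>9),60): print("sleeve",b.sum(),rect(rays(np.argwhere(b)[:,::-1],c,18)))
w=rays(cr([(714,380),(752,128)]),c,18);v=w[1]-w[0];print(w,np.degrees(np.arctan2(v[1],v[0])),np.linalg.norm(v))
g=rays(cr([(641,120),(768,110),(756,414),(641,423)]),c,4);print("mat",g.round(1),rect(g))
```

```text
front [[383.8 -67.5]
 [495.9 -81.2]] 112.88223788727512 -6.984627837047014 [4.48977609e+02 9.12440902e-02]
post [ 435.7 -104.3   23.    11.8   81.6]
post [ 268.8 -254.6  157.3   78.9   -8.7]
post [ 255.8 -475.7  685.6   63.8   -7.5]
steel 363 [689.5 -59.4  43.5  14.8  79. ]
steel 1928 [ 760.8 -142.8  103.1   41.4   86.4]
steel 845 [ 661.5 -184.7   81.9   56.9  -74.8]
sleeve 618 [ 677.8 -111.    59.3   20.9   78.8]
[[ 665.03604582 -193.71583463]
 [ 691.94959672  -39.0191747 ]] 80.13067574468826 157.02036751493065
mat [[ 629.2  -23. ]
 [ 709.2  -27.8]
 [ 700.  -224.8]
 [ 619.6 -220.6]] [ 664.6 -123.9  198.1   80.5   87.2]
```

Emit:
servo_tool:
  moves: [-0.05,0.155,-0.537,0,0.5,-0.05,0.155,-0.537,0,0.5,-0.05,0.155,-0.537,0,0.5,-0.05,0.155,-0.537,0,0.5,-0.05,0.155,-0.537,0,0.5,-0.05,0.155,-0.537,0,0.5,-0.05,0.155,-0.537,0,0.5,-0.05,0.155,-0.62,0,0.5,-0.05,0.155,-0.682,0,0.5,-0.05,0.155,-0.682,0,0.5]

```text
t: 20.1
eef_pos: [434.7, -102.8, 19.5]
tcp_rot: [-3.137, -0.001, 1.437]
ft_force: [0.5, 0.8, -1.0]
opening: 0.5
grip_force: 0.0
```

Emit:
servo_tool:
  moves: [0,0,0,0,0,0,0,0,0,0,0,0,0,0,0,0,0,0,0,0,0,0,0,0,0,0,0,0,0,0]

```text
t: 20.6
eef_pos: [435.5, -103.5, 22.6]
tcp_rot: [3.141, 0.0, 1.437]
ft_force: [-2.9, -0.3, 13.9]
opening: 0.146
grip_force: 30.0
```

Run:
```python
from h import *
f=np.load("/tmp/w2.npz");p,d=f["p"],f["d"];c=f;W=cloud(d,c);z=W[...,2]
def line(pts,zp,lab):
    X=rays(pts,c,zp);vx,vy,x0,y0=cv2.fitLine(np.float32(X),cv2.DIST_HUBER,0,.1,.1).ravel();print(lab,len(X),np.degrees(np.arctan2(vy,vx)),x0,y0)
def right(zlo,zhi,rows,lo,hi):
    o=[]
    for v in rows:
        u=np.where((z[v,lo:hi]>zlo)&(z[v,lo:hi]<zhi))[0]
        if len(u):o.append((lo+u.max()+.5,v))
    return o
line(right(40,48,range(50,82,1),190,245),44,"pedfront")
line(right(31,40,range(84,142,1),100,190),36,"rooffront")
# housing front edge: z~95
print(z[60:130:10,0:80:8].round())
```

```text
pedfront 32 -2.7235663 558.2244 106.131454
rooffront 58 -3.0710313 462.05872 191.81395
[[94. 97. 93. 85. 75. 62. 51. 34. 34. 35.]
 [95. 93. 92. 83. 74. 63. 46. 30. 34. 34.]
 [97. 94. 92. 83. 74. 60. 44. 35. 36. 35.]
 [98. 94. 91. 81. 71. 58. 42. 35. 38. 37.]
 [95. 95. 90. 80. 70. 56. 41. 35. 36. 35.]
 [95. 94. 89. 79. 67. 55. 38. 35. 33. 33.]
 [94. 95. 88. 76. 64. 48. 35. 20.  2. 36.]]
```

Emit:
servo_tool:
  moves: [0.009,-0.007,0.001,0.004,0,0.018,-0.014,0.001,0.009,0,0.027,-0.021,0.001,0.014,0,0.036,-0.028,0.001,0.019,0,0.045,-0.035,0.001,0.024,0,0.0545,-0.0415,0.001,0.028,0,0.0545,-0.0415,0.001,0.028,0,0.0545,-0.0415,0.001,0.028,0]

```text
t: 21.27
eef_pos: [456.8, -119.8, 22.6]
tcp_rot: [-3.14, -0.001, 1.526]
ft_force: [-4.7, 3.5, 9.0]
opening: 0.146
grip_force: 29.9
```

Run:
```python
from h import *
s=state();print(s['t'],s['eef_pos'],s['tcp_rot'],s['ft_force'])
p,d,c=look("wrist","w9");np.savez("/tmp/w9.npz",p=p,d=d,**c)
```

```text
21.2667 [ 456.78363496 -119.76273121   22.59970432] [-3.14016871e+00 -5.29746886e-04  1.52561632e+00] [-4.67154946  3.51087256  8.99330193]
```

View pics/w9.png

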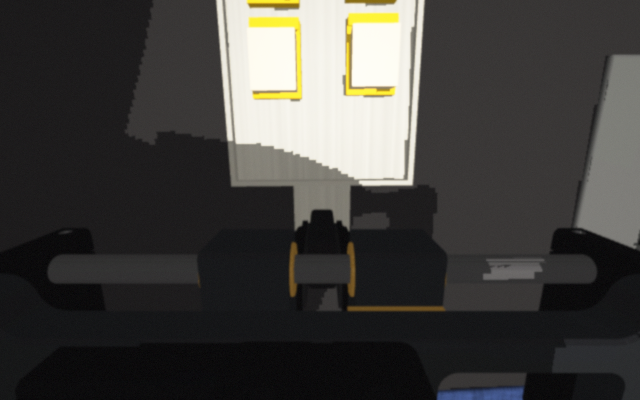

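The tray follows the grip and is square to it, with its front edge from (231,186) to (414,184) and the cassettes still seated.

Emit:
servo_tool:
  moves: [0.0012,0.025,0,0,0,0.0024,0.05,0,0,0,0.0035,0.075,0,0,0,0.0047,0.1,0,0,0,0.0059,0.125,0,0,0,0.0071,0.15,0,0,0,0.0082,0.175,0,0,0,0.0094,0.2,0,0,0,0.0094,0.2,0,0,0]

```text
t: 22.07
eef_pos: [461.6, -38.6, 22.6]
tcp_rot: [3.141, -0.0, 1.526]
ft_force: [0.5, 7.1, 7.8]
opening: 0.148
grip_force: 30.0
```

Run:
```python
from h import *
s=state();print(s['t'],s['eef_pos'],s['tcp_rot'],s['ft_force'],s['moment'])
p,d,c=look("side","d9")
q=cv2.resize(p[80:280,180:380],None,fx=3,fy=3,interpolation=cv2.INTER_CUBIC);cv2.imwrite("pics/d9c.png",q)
```

```text
22.0667 [461.62812076 -38.64346182  22.58889127] [ 3.14055283e+00 -7.31896224e-05  1.52578692e+00] [0.52911355 7.07722365 7.84483541] [ 1.32864883 -0.14594699 -0.13529558]
```

View pics/d9c.png

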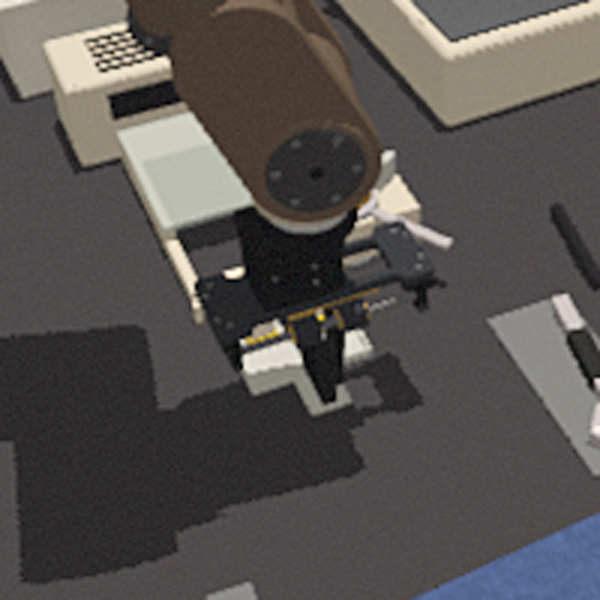

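The tray has entered between the guides with only a few newtons of side force, so I carry on.

Emit:
servo_tool:
  moves: [0.0012,0.025,0,0,0,0.0024,0.05,0,0,0,0.0035,0.075,0,0,0,0.0047,0.1,0,0,0,0.0059,0.125,0,0,0,0.0071,0.15,0,0,0,0.0082,0.175,0,0,0,0.0094,0.2,0,0,0,0.0106,0.225,0,0,0,0.0118,0.25,0,0,0,0.0118,0.25,0,0,0]

```text
t: 23.03
eef_pos: [466.3, 61.2, 22.6]
tcp_rot: [3.14, -0.0, 1.526]
ft_force: [-0.8, 7.4, 7.8]
opening: 0.15
grip_force: 30.0
```

Emit:
servo_tool:
  moves: [0.0012,0.025,0,0,0,0.0024,0.05,0,0,0,0.0035,0.075,0,0,0,0.0047,0.1,0,0,0,0.0059,0.125,0,0,0,0.0071,0.15,0,0,0,0.0082,0.175,0,0,0,0.0094,0.2,0,0,0,0.0106,0.225,0,0,0,0.0113,0.24,0,0,0,0.0113,0.24,0,0,0]

```text
t: 23.95
eef_pos: [470.7, 156.9, 22.6]
tcp_rot: [3.141, -0.0, 1.525]
ft_force: [-2.1, 7.3, 6.3]
opening: 0.147
grip_force: 30.0
```

Emit:
servo_tool:
  moves: [0.0004,0.0075,0,0,0,0.0006,0.0125,0,0,0,0.0007,0.0175,0,0,0,0.0009,0.0225,0,0,0,0.0009,0.0225,0,0,0]

```text
t: 24.37
eef_pos: [471.0, 164.8, 22.6]
tcp_rot: [3.141, 0.0, 1.525]
ft_force: [-1.1, -3.8, 6.2]
opening: 0.149
grip_force: 30.0
```

Emit:
servo_tool:
  moves: [0.0001,0.0025,0,0,0,0.0002,0.005,0,0,0,0.0003,0.0075,0,0,0,0.0003,0.0075,0,0,0]

```text
t: 24.7
eef_pos: [471.1, 167.6, 22.6]
tcp_rot: [3.141, 0.0, 1.525]
ft_force: [-0.3, -5.5, 7.7]
opening: 0.144
grip_force: 30.0
```

Emit:
servo_tool:
  moves: [0.0001,0.0025,0,0,0,0.0002,0.005,0,0,0,0.0003,0.0075,0,0,0,0.0003,0.0075,0,0,0]

```text
t: 25.03
eef_pos: [470.4, 169.3, 22.6]
tcp_rot: [-3.14, 0.002, 1.525]
ft_force: [-3.5, -21.1, 10.7]
opening: 0.147
grip_force: 30.0
```

The push force rose to 21 N with the motion stopping, so the tray is against the back stop. Release and rise.

Emit:
servo_tool:
  moves: [0,-0.003,0,0,0,0,-0.003,0,0,0.4,0,-0.003,0,0,0.4,0,-0.003,0,0,0.4,0,-0.003,0.1,0,0.4,0,-0.003,0.2,0,0.4,0,-0.2,0.5,0,0.4,0,-0.2,0.5,0,0.4,0,-0.2,0.5,0,0.4,0,-0.2,0.5,0,0.4,0,-0.2,0.5,0,0.4]

```text
t: 25.95
eef_pos: [472.3, 89.5, 225.7]
tcp_rot: [3.135, -0.0, 1.523]
ft_force: [-0.1, -0.4, -0.5]
opening: 0.4
grip_force: 0.0
```

Run:
```python
from h import *
s=state();print(s['t'],s['eef_pos'],s['tcp_rot'],s['ft_force'])
p,d,c=look("wrist","w10");np.savez("/tmp/w10.npz",p=p,d=d,**c)
cv2.imwrite("pics/w10c.png",cv2.resize(p[0:240,180:540],None,fx=2.2,fy=2.2,interpolation=cv2.INTER_CUBIC))
```

```text
25.95 [472.34368329  89.54525765 225.73632347] [ 3.13515596e+00 -4.70394141e-04  1.52309177e+00] [-0.14616398 -0.35892911 -0.49364306]
```

View pics/w10c.png

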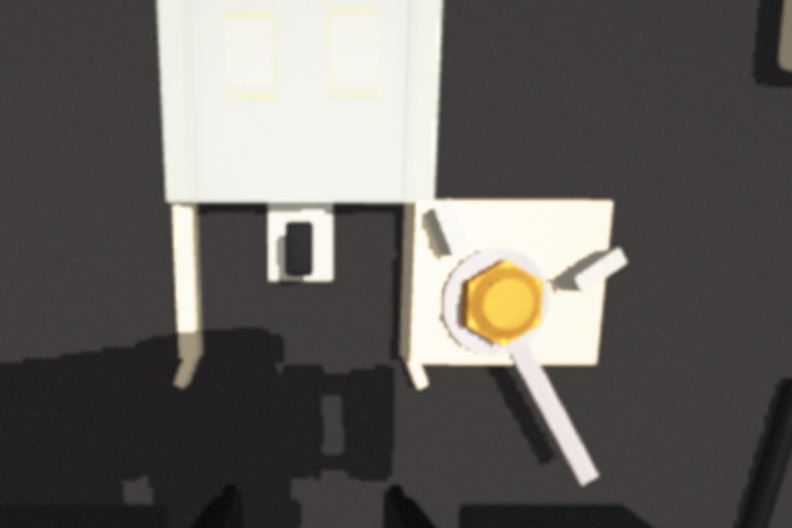

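The tray is home with its handle at (299,248) in front of the roof edge at row 203, and the cassettes show through the roof. The nut is at (504,303) and the keeper tip at (590,480).

Run:
```python
from h import *
f=np.load("/tmp/w10.npz");p,d=f["p"],f["d"];c=f
cr=lambda pts:np.array(pts)/2.2+[180,0]
ang=lambda v:np.degrees(np.arctan2(v[1],v[0]))
r=rays(cr([(167,202),(437,202)]),c,36);print("roof",r.round(1),ang(r[1]-r[0]),r.mean(0))
q=rays(cr([(612,200),(598,365),(410,363)]),c,44);print("ped",q.round(1),ang(q[1]-q[2]),np.linalg.norm(q[1]-q[2]),ang(q[0]-q[1]))
H,S,V=cv2.split(cv2.cvtColor(p,cv2.COLOR_BGR2HSV));W=cloud(d,c);z=W[...,2]
m=(H>10)&(H<28)&(S>120)&(np.hypot(W[...,0]-569,W[...,1]-137)<35)&(z>45)
tip=m&(z>68.5)
if tip.sum()>20: P=rays(np.argwhere(tip)[:,::-1],c,72);print("tip",P.mean(0),rect(P))
top=m&(z>62)
P=rays(np.argwhere(top)[:,::-1],c,67);h=cv2.convexHull(np.float32(P)).reshape(-1,2);print("nut",cv2.minEnclosingCircle(h),rect(P))
ctr=np.array(cv2.minEnclosingCircle(h)[0])
n=h-ctr
for a in range(0,60,2):
    pass
w=[np.ptp(n@[np.cos(np.radians(a)),np.sin(np.radians(a))]) for a in range(0,180,2)]
sc=[sum(w[((a+k)%180)//2] for k in (0,60,120)) for a in range(0,60,2)];print("flat normal angle",2*int(np.argmin(sc)),min(sc)/3)
t=rays(cr([(590,480)]),c,48)[0];print("tip keeper",t,ang(t-ctr),np.linalg.norm(t-ctr))
k=(np.hypot(W[...,0]-600,W[...,1]-90)<75)&(z>40)&(z<53)&(S<45)&(V>150)&(W[...,1]<100)
for b in blobs(k,60): print("bar",rect(rays(np.argwhere(b)[:,::-1],c,48)))
```

```text
roof [[405.4 196. ]
 [543.5 189.6]] -2.654747660557316 [474.45246518 192.79595419]
ped [[629.8 185.7]
 [627.2 102.8]
 [527.4 108.6]] -3.3496656530038678 99.94580803874183 88.22826791599593
tip [568.94830216 138.73785213] [568.4 138.4  31.   29.5 -88.2]
nut ((568.6719360351562, 138.8627166748047), 20.12712860107422) [569.3 139.2  37.6  36.4  87.3]
flat normal angle 58 35.91484987957404
tip keeper [624.49092524  40.31984317] -60.47088888877824 113.2539512539825
bar [607.   70.7  69.8  10.2 -61.3]
```

Emit:
servo_tool:
  moves: [0.485,-0.8,0,-0.0405,0.5,0.485,-0.8,0,-0.0405,0.5,0.485,-0.8,0,-0.0405,0.5,0.485,-0.8,0,-0.0405,0.5,0.485,-0.8,0,-0.0405,0.5,0.485,-0.8,0,-0.0405,0.5,0.485,-0.8,0,-0.0405,0.5,0.485,-0.8,0,-0.0405,0.5,0.485,-0.8,0,-0.0405,0.5,0.485,-0.8,0,-0.0405,0.5,0.485,-0.8,0,-0.0405,0.5,0.485,-0.8,0,-0.0405,0.5]

```text
t: 27.0
eef_pos: [664.7, -227.9, 220.1]
tcp_rot: [-3.139, -0.001, 1.398]
ft_force: [0.2, 0.1, 0.3]
opening: 0.501
grip_force: 0.0
```

```bash
cat >> h.py <<'E'
def wrench(p,d,c,near,zt=18,r=130):
    W=cloud(d,c);z=W[...,2];S=cv2.cvtColor(p,cv2.COLOR_BGR2HSV)[...,1];V=p.max(-1)
    N=np.hypot(W[...,0]-near[0],W[...,1]-near[1])<r
    st=(V>165)&(S<50)&N&(z>zt-8)&(z<zt+6); sl=(V<70)&N&(z>zt-8)&(z<zt+8)
    return [("steel",int(b.sum()),rect(rays(np.argwhere(b)[:,::-1],c,zt))) for b in blobs(st,60)],[("sleeve",int(b.sum()),rect(rays(np.argwhere(b)[:,::-1],c,zt))) for b in blobs(sl,80)]
E
python3 - <<'E'
from h import *
s=state();print(s['t'],s['eef_pos'],s['tcp_rot'],s['ft_force'])
p,d,c=look("wrist","w11");np.savez("/tmp/w11.npz",p=p,d=d,**c)
for q in wrench(p,d,c,(679,-115)): print(q)
W=cloud(d,c);z=W[...,2];V=p.max(-1);S=cv2.cvtColor(p,cv2.COLOR_BGR2HSV)[...,1]
print(np.median(z[(V>165)&(S<50)&(z>10)&(z<30)]))
E
```

```text
27.0 [ 664.69496078 -227.8634751   220.13861365] [-3.13874524e+00 -1.04287892e-03  1.39784324e+00] [0.18870157 0.0956134  0.28689952]
[('steel', 528, array([691. , -60.6,  43.5,  13.3,  79.7])), ('steel', 3131, array([ 762. , -143.3,  104.4,   41.7,   84.2])), ('steel', 1143, array([ 662.2, -183.9,   81.3,   56.6,  -76.5]))]
[('sleeve', 676, array([ 681.1, -111.2,   57.6,   14. ,   79.7]))]
17.13491884662991
```

View pics/w11.png

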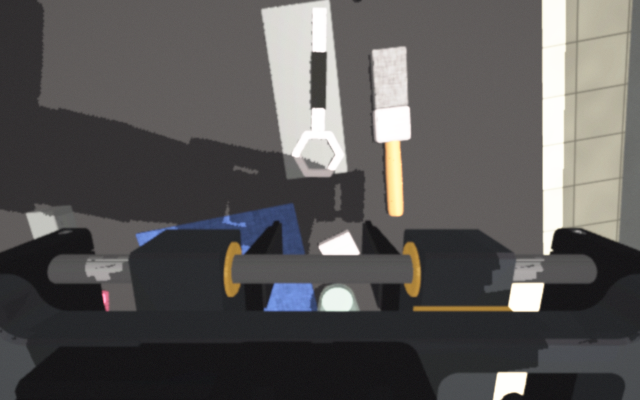

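The wrench lies unmoved on the mat, with its ring at (318,150) and its handle up to (320,12).

Emit:
servo_tool:
  moves: [0.0385,0.294,-0.44,-0.002,0.4,0.0385,0.294,-0.44,-0.002,0.4,0.0385,0.294,-0.44,-0.002,0.4,0.0385,0.294,-0.44,-0.002,0.4,0.0385,0.294,-0.44,-0.002,0.4,0.0385,0.294,-0.44,-0.002,0.4,0.0385,0.294,-0.5,-0.002,0.4,0.0385,0.294,-0.53,-0.002,0.4,0.0385,0.294,-0.54,-0.002,0.4,0.0385,0.294,-0.54,-0.002,0.4]

```text
t: 27.88
eef_pos: [680.0, -111.4, 6.2]
tcp_rot: [-3.141, -0.0, 1.391]
ft_force: [0.1, -0.1, 1.1]
opening: 0.399
grip_force: 0.0
```

Emit:
servo_tool:
  moves: [0,0,0,0,0,0,0,0,0,0,0,0,0,0,0,0,0,0,0,0,0,0,0,0,0,0,0,0,0,0,0,0,0,0,0]

```text
t: 28.47
eef_pos: [680.6, -111.8, 7.3]
tcp_rot: [3.141, 0.0, 1.391]
ft_force: [-2.0, 0.6, 7.1]
opening: 0.186
grip_force: 30.0
```

Emit:
servo_tool:
  moves: [0,0,0.05,0,0,0,0,0.1,0,0,0,0,0.15,0,0,0,0,0.2,0,0,0,0,0.25,0,0,0,0,0.3,0,0,0,0,0.3,0,0,0,0,0.3,0,0,0,0,0.3,0,0]

```text
t: 29.22
eef_pos: [679.8, -111.4, 124.8]
tcp_rot: [-3.14, -0.0, 1.391]
ft_force: [0.1, -0.5, -3.2]
opening: 0.186
grip_force: 30.0
```

```bash
cat >> h.py <<'E'
def held():
    """steel end of held wrench seen by the wrist camera: position of x=160 end and axis"""
    p,d,c=look("wrist");s=state();T=s["eef_pos"];W=cloud(d,c);z=W[...,2]
    S=cv2.cvtColor(p,cv2.COLOR_BGR2HSV)[...,1];V=p.max(-1);y=s["tcp_rot"][2];u=np.array([np.cos(y),np.sin(y)])
    R=(W[...,:2]-T[:2]);a=R@u;b=R@[-u[1],u[0]]
    m=(V>120)&(S<60)&(abs(b)<14)&(a>25)&(a<90)&(abs(z-T[2]-11)<12)
    q=max(blobs(m,30),key=lambda x:x.sum());zt=np.median(z[q]);r=rect(rays(np.argwhere(q)[:,::-1],c,zt))
    P=rays(np.argwhere(q)[:,::-1],c,zt)-T[:2]
    return s["t"],T.round(1),np.degrees(y).round(2),"top z-tcp",(zt-T[2]).round(1),"axis",r,"along %.1f..%.1f"%tuple(np.percentile(P@u,[1,99])),"lat %.1f"%(P@[-u[1],u[0]]).mean()
E
python3 - <<'E'
from h import *
s=state();print(s['ft_force'],s['moment'],s['opening'],s['grip_force'])
print(held())
E
```

```text
[ 0.13182131 -0.53807982 -3.19091685] [-0.01747236 -0.07166173 -0.03115599] 0.18636145864264242 29.9696284532547
(29.2667, array([ 679.7, -111.3,  124.5]), np.float64(79.7), 'top z-tcp', np.float64(9.5), 'axis', array([690.4, -58.7,  43.6,  14.1,  79.7]), 'along 32.0..75.5', 'lat -1.1')
```

Emit:
servo_tool:
  moves: [-0.168,0.804,0,-0.117,0,-0.168,0.804,0,-0.117,0,-0.168,0.804,0,-0.117,0,-0.168,0.804,0,-0.117,0,-0.168,0.804,0,-0.117,0,-0.168,0.804,0,-0.117,0,-0.168,0.804,0,-0.117,0,-0.168,0.804,0,-0.117,0,-0.168,0.804,0,-0.117,0,-0.168,0.804,0,-0.117,0,-0.168,0.804,0,-0.117,0]

```text
t: 30.18
eef_pos: [612.8, 209.9, 125.1]
tcp_rot: [-3.141, 0.001, 1.024]
ft_force: [-0.0, -1.0, -3.1]
opening: 0.184
grip_force: 30.0
```

Run:
```python
from h import *
print(held())
f=lambda n:look(n)
for n in ("scene","side"):
    p,d,c=look(n,"h1"+n);W=cloud(d,c);z=W[...,2];S=cv2.cvtColor(p,cv2.COLOR_BGR2HSV)[...,1];H=cv2.cvtColor(p,cv2.COLOR_BGR2HSV)[...,0];V=p.max(-1)
    m=(V>120)&(S<70)&(abs(z-129)<16)&(np.hypot(W[...,0]-569,W[...,1]-138)<48)
    for b in blobs(m,20): print(n,"ring",b.sum(),rect(rays(np.argwhere(b)[:,::-1],c,np.percentile(z[b],80))),np.percentile(z[b],[5,50,95]),W[b].mean(0))
    m=(H>10)&(H<28)&(S>120)&(np.hypot(W[...,0]-569,W[...,1]-138)<40)&(z>60)&(z<85)
    for b in blobs(m,20): print(n,"nut",b.sum(),rect(rays(np.argwhere(b)[:,::-1],c,67)))
```

```text
(30.2333, array([613.1, 209.3, 125.3]), np.float64(58.62), 'top z-tcp', np.float64(8.8), 'axis', array([641.8, 255.6,  43.6,  14.1,  58.7]), 'along 32.7..76.3', 'lat -0.3')
scene ring 297 [579.4 128.9  80.2  76.9 -64.7] [122.51166787 131.91912537 136.1371461 ] [572.68038569 137.57841987 130.68633689]
scene nut 104 [572.8 131.8  41.8  37.5 -48.4]
side ring 277 [566.4 134.9  87.1  59.7  87.5] [124.68730731 135.22909004 139.0623957 ] [569.18959323 135.93375509 133.54283158]
side nut 105 [566.9 134.3  39.5  36.7  62. ]
```

Emit:
servo_tool:
  moves: [0,0,-0.06,0,0,0,0,-0.1,0,0,0,0,-0.12,0,0,0,0,-0.13,0,0,0,0,-0.14,0,0,0,0,-0.15,0,0,0,0,-0.15,0,0]

```text
t: 30.92
eef_pos: [613.3, 209.9, 66.1]
tcp_rot: [3.141, 0.0, 1.023]
ft_force: [-0.7, 0.6, -2.5]
opening: 0.184
grip_force: 30.0
```

Emit:
servo_tool:
  moves: [0,0,-0.01,0,0,0,0,-0.02,0,0,0,0,-0.025,0,0,0,0,-0.028,0,0,0,0,-0.028,0,0]

```text
t: 31.33
eef_pos: [613.1, 210.1, 54.8]
tcp_rot: [-3.141, 0.0, 1.024]
ft_force: [-0.2, -0.1, -2.5]
opening: 0.187
grip_force: 30.0
```

The wrench dropped over the nut to seat depth with no contact force. Now I work out the first stroke's waypoints.

```bash
cat > arc.py <<'E'
import sys,numpy as np
t0,t1,n=map(float,sys.argv[1:4]);r=84
out=[]
for t in np.linspace(t0,t1,int(n)+1)[1:]:
    a,b=np.radians([t0,t]);out+=[round(r*(np.cos(b)-np.cos(a))/400,4),round(r*(np.sin(b)-np.sin(a))/400,4),0,round((t-t0)/180,4),0]
print(out)
E
python3 arc.py 58.6 36 6
```

```text
[np.float64(0.0115), np.float64(-0.0076), 0, np.float64(-0.0209), 0, np.float64(0.0226), np.float64(-0.0159), 0, np.float64(-0.0419), 0, np.float64(0.033), np.float64(-0.0249), 0, np.float64(-0.0628), 0, np.float64(0.0428), np.float64(-0.0346), 0, np.float64(-0.0837), 0, np.float64(0.052), np.float64(-0.0449), 0, np.float64(-0.1046), 0, np.float64(0.0605), np.float64(-0.0558), 0, np.float64(-0.1256), 0]
```

Emit:
servo_tool:
  moves: [0.0115,-0.0076,0,-0.0209,0,0.0226,-0.0159,0,-0.0419,0,0.033,-0.0249,0,-0.0628,0,0.0428,-0.0346,0,-0.0837,0,0.052,-0.0449,0,-0.1046,0,0.0605,-0.0558,0,-0.1256,0,0.0605,-0.0558,0,-0.1256,0]

```text
t: 31.92
eef_pos: [638.2, 187.7, 55.4]
tcp_rot: [3.141, -0.001, 0.625]
ft_force: [1.8, 3.0, -2.7]
opening: 0.187
grip_force: 30.0
```

```bash
cat >> h.py <<'E'
def keeper():
    for n in ("scene","side","wrist"):
        p,d,c=look(n);W=cloud(d,c);z=W[...,2];S=cv2.cvtColor(p,cv2.COLOR_BGR2HSV)[...,1];V=p.max(-1)
        R=np.hypot(W[...,0]-569.4,W[...,1]-138.3)
        m=(R>55)&(R<118)&(z>43)&(z<53)&(S<70)&(V>80)&(W[...,1]<190)
        for b in blobs(m,15):
            P=rays(np.argwhere(b)[:,::-1],c,48);q=P.mean(0)-[569.4,138.3];print(n,b.sum(),rect(P),"dir %.1f"%np.degrees(np.arctan2(q[1],q[0])),"rmax %.0f"%np.hypot(*(P-[569.4,138.3]).T).max())
E
python3 - <<'E'
from h import *
s=state();print(s['t'],s['eef_pos'],s['tcp_rot'],s['ft_force'],s['moment'],s['grip_force'])
keeper()
E
```

```text
31.9167 [638.21593368 187.68945226  55.35496228] [ 3.14131768e+00 -1.44537156e-03  6.25302585e-01] [ 1.76698209  2.98589084 -2.65045778] [ 0.524619   -0.38886476 -0.05183069] 29.96903032064438
scene 21 [626.3 158.1  32.4  10.9 -65.7] dir 21.3 rmax 66
scene 60 [593.3  54.8  60.6  11.5 -73.6] dir -73.9 rmax 117
side 67 [593.   58.7  57.8  12.4 -72.7] dir -73.4 rmax 112
wrist 452 [600.1  43.   23.4  13.  -73.3] dir -72.0 rmax 112
```

Keeper now at about -73°, having lost roughly 10° to play. Next I reseat one flat on and take a long stroke.

```bash
cat > arc.py <<'E'
import numpy as np
def rows(t0,spec,r=84):
    o=[]
    for t,z in spec:
        a,b=np.radians([t0,t]);o+=[round(float(x),4) for x in (r*(np.cos(b)-np.cos(a))/400,r*(np.sin(b)-np.sin(a))/400,z/400,(t-t0)/180,0)]
    print(o)
E
python3 - <<'E'
from arc import *
rows(36,[(40,0),(40,16),(40,30)]+[(t,30) for t in np.linspace(40,98,10)[1:]])
rows(98,[(98,-10),(98,-20),(98,-25),(98,-28),(98,-30),(98,-30)])
rows(98,[(t,0) for t in np.linspace(98,35,12)[1:]]+[(35,0)])
E
```

```text
[-0.009, 0.0116, 0.0, 0.0222, 0.0, -0.009, 0.0116, 0.04, 0.0222, 0.0, -0.009, 0.0116, 0.075, 0.0222, 0.0, -0.0252, 0.0288, 0.075, 0.058, 0.0, -0.0432, 0.044, 0.075, 0.0938, 0.0, -0.0628, 0.0572, 0.075, 0.1296, 0.0, -0.0837, 0.0681, 0.075, 0.1654, 0.0, -0.1058, 0.0765, 0.075, 0.2012, 0.0, -0.1286, 0.0825, 0.075, 0.237, 0.0, -0.152, 0.0858, 0.075, 0.2728, 0.0, -0.1756, 0.0865, 0.075, 0.3086, 0.0, -0.1991, 0.0845, 0.075, 0.3444, 0.0]
[0.0, 0.0, -0.025, 0.0, 0.0, 0.0, 0.0, -0.05, 0.0, 0.0, 0.0, 0.0, -0.0625, 0.0, 0.0, 0.0, 0.0, -0.07, 0.0, 0.0, 0.0, 0.0, -0.075, 0.0, 0.0, 0.0, 0.0, -0.075, 0.0, 0.0]
[0.0209, 0.0019, 0.0, -0.0318, 0.0, 0.0419, 0.0017, 0.0, -0.0636, 0.0, 0.0627, -0.0006, 0.0, -0.0955, 0.0, 0.0833, -0.005, 0.0, -0.1273, 0.0, 0.1032, -0.0114, 0.0, -0.1591, 0.0, 0.1225, -0.0198, 0.0, -0.1909, 0.0, 0.1408, -0.03, 0.0, -0.2227, 0.0, 0.158, -0.0421, 0.0, -0.2545, 0.0, 0.1739, -0.0557, 0.0, -0.2864, 0.0, 0.1884, -0.0709, 0.0, -0.3182, 0.0, 0.2012, -0.0875, 0.0, -0.35, 0.0, 0.2012, -0.0875, 0.0, -0.35, 0.0]
```

Emit:
servo_tool:
  moves: [-0.009,0.0116,0,0.0222,0,-0.009,0.0116,0.04,0.0222,0,-0.009,0.0116,0.075,0.0222,0,-0.0252,0.0288,0.075,0.058,0,-0.0432,0.044,0.075,0.0938,0,-0.0628,0.0572,0.075,0.1296,0,-0.0837,0.0681,0.075,0.1654,0,-0.1058,0.0765,0.075,0.2012,0,-0.1286,0.0825,0.075,0.237,0,-0.152,0.0858,0.075,0.2728,0,-0.1756,0.0865,0.075,0.3086,0,-0.1991,0.0845,0.075,0.3444,0]

```text
t: 33.07
eef_pos: [556.7, 221.7, 85.0]
tcp_rot: [-3.141, 0.0, 1.719]
ft_force: [-0.7, 1.0, -2.8]
opening: 0.184
grip_force: 30.0
```

Run:
```python
from h import *
s=state();print(s['t'],s['eef_pos'],s['tcp_rot'],s['ft_force'],s['moment'],s['grip_force'])
print(held())
keeper()
```

```text
33.0667 [556.71696562 221.74644974  85.03161378] [-3.14084327e+00  3.89844523e-04  1.71904099e+00] [-0.73476239  1.03640296 -2.76342396] [ 0.06374404 -0.12220455 -0.0144086 ] 29.991991817951202
(33.1167, array([555. , 221.5,  84.9]), np.float64(98.96), 'top z-tcp', np.float64(10.9), 'axis', array([549.4, 275.4,  43. ,  13.9, -81.8]), 'along 33.1..75.5', 'lat -2.9')
scene 16 [624.7 158.3  33.2  10.5  86.1] dir 21.7 rmax 70
scene 60 [592.9  55.9  63.   11.3 -73.2] dir -74.0 rmax 117
side 67 [592.7  60.3  61.1  12.8 -73.8] dir -73.4 rmax 112
```

Emit:
servo_tool:
  moves: [-0.0108,-0.0018,0,0.0167,0,-0.0108,-0.0018,0,0.0167,0,-0.0108,-0.0018,-0.025,0.0167,0,-0.0108,-0.0018,-0.05,0.0167,0,-0.0108,-0.0018,-0.05,0.0167,0]

```text
t: 33.68
eef_pos: [552.8, 220.5, 62.6]
tcp_rot: [-3.139, 0.0, 1.762]
ft_force: [-0.2, 0.0, -4.5]
opening: 0.19
grip_force: 30.0
```

Emit:
servo_tool:
  moves: [0,0,-0.0125,0,0,0,0,-0.02,0,0,0,0,-0.025,0,0,0,0,-0.025,0,0]

```text
t: 34.02
eef_pos: [553.5, 221.0, 54.8]
tcp_rot: [3.141, 0.0, 1.763]
ft_force: [-0.2, 1.6, -0.4]
opening: 0.187
grip_force: 30.0
```

Run:
```python
from arc import *
rows(101,[(t,0) for t in np.linspace(101,34.5,12)[1:]]+[(34.5,0)])
```

```text
[0.0219, 0.0031, 0.0, -0.0336, 0.0, 0.0441, 0.0038, 0.0, -0.0672, 0.0, 0.0662, 0.0022, 0.0, -0.1008, 0.0, 0.088, -0.0017, 0.0, -0.1343, 0.0, 0.1092, -0.0079, 0.0, -0.1679, 0.0, 0.1297, -0.0162, 0.0, -0.2015, 0.0, 0.1492, -0.0267, 0.0, -0.2351, 0.0, 0.1675, -0.0392, 0.0, -0.2687, 0.0, 0.1844, -0.0536, 0.0, -0.3023, 0.0, 0.1996, -0.0696, 0.0, -0.3359, 0.0, 0.2131, -0.0872, 0.0, -0.3694, 0.0, 0.2131, -0.0872, 0.0, -0.3694, 0.0]
```

Emit:
servo_tool:
  moves: [0.0219,0.0031,0,-0.0336,0,0.0441,0.0038,0,-0.0672,0,0.0662,0.0022,0,-0.1008,0,0.088,-0.0017,0,-0.1343,0,0.1092,-0.0079,0,-0.1679,0,0.1297,-0.0162,0,-0.2015,0,0.1492,-0.0267,0,-0.2351,0,0.1675,-0.0392,0,-0.2687,0,0.1844,-0.0536,0,-0.3023,0,0.1996,-0.0696,0,-0.3359,0,0.2131,-0.0872,0,-0.3694,0,0.2131,-0.0872,0,-0.3694,0]

```text
t: 35.02
eef_pos: [639.1, 185.4, 55.1]
tcp_rot: [-3.141, -0.0, 0.597]
ft_force: [-0.5, 1.6, -0.3]
opening: 0.19
grip_force: 30.0
```

Run:
```python
from h import *
from arc import *
s=state();print(s['t'],s['eef_pos'],s['tcp_rot'],s['ft_force'],s['moment'],s['grip_force'])
print(held())
keeper()
rows(34.5,[(38.5,0),(38.5,16),(38.5,30)]+[(t,30) for t in np.linspace(38.5,99.5,10)[1:]])
```

```text
35.0167 [639.10683826 185.40272462  55.14841419] [-3.14112294e+00 -6.30184981e-05  5.96733804e-01] [-0.52978785  1.63638634 -0.26034153] [ 0.30088243  0.16967077 -0.27617395] 30.032420754432678
(35.0667, array([638.8, 185.9,  55.1]), np.float64(34.56), 'top z-tcp', np.float64(9.3), 'axis', array([684.9, 215.3,  44. ,  14.6,  34.2]), 'along 32.7..76.6', 'lat -1.6')
scene 66 [510.7  77.   56.8  10.3  41.6] dir -133.8 rmax 114
scene 18 [627.7 160.8  27.5  16.  -70.1] dir 24.4 rmax 72
side 62 [511.   81.7  60.2  11.5  44.9] dir -135.9 rmax 112
[-0.0087, 0.0118, 0.0, 0.0222, 0.0, -0.0087, 0.0118, 0.04, 0.0222, 0.0, -0.0087, 0.0118, 0.075, 0.0222, 0.0, -0.0253, 0.0303, 0.075, 0.0599, 0.0, -0.0439, 0.0467, 0.075, 0.0975, 0.0, -0.0644, 0.0607, 0.075, 0.1352, 0.0, -0.0864, 0.0723, 0.075, 0.1728, 0.0, -0.1095, 0.0812, 0.075, 0.2105, 0.0, -0.1336, 0.0873, 0.075, 0.2481, 0.0, -0.1582, 0.0905, 0.075, 0.2858, 0.0, -0.183, 0.0908, 0.075, 0.3235, 0.0, -0.2077, 0.0882, 0.075, 0.3611, 0.0]
```

Emit:
servo_tool:
  moves: [-0.0087,0.0118,0,0.0222,0,-0.0087,0.0118,0.04,0.0222,0,-0.0087,0.0118,0.075,0.0222,0,-0.0253,0.0303,0.075,0.0599,0,-0.0439,0.0467,0.075,0.0975,0,-0.0644,0.0607,0.075,0.1352,0,-0.0864,0.0723,0.075,0.1728,0,-0.1095,0.0812,0.075,0.2105,0,-0.1336,0.0873,0.075,0.2481,0,-0.1582,0.0905,0.075,0.2858,0,-0.183,0.0908,0.075,0.3235,0,-0.2077,0.0882,0.075,0.3611,0]

```text
t: 36.22
eef_pos: [554.9, 221.6, 85.1]
tcp_rot: [3.141, 0.0, 1.747]
ft_force: [0.6, 0.5, -2.4]
opening: 0.186
grip_force: 30.0
```

Emit:
servo_tool:
  moves: [0,0,0,0,0,0,0,0,0,0,0,0,-0.025,0,0,0,0,-0.05,0,0,0,0,-0.05,0,0]

```text
t: 36.63
eef_pos: [555.0, 220.9, 62.5]
tcp_rot: [-3.139, 0.0, 1.736]
ft_force: [-0.4, -0.1, -5.0]
opening: 0.186
grip_force: 30.0
```

Emit:
servo_tool:
  moves: [0,0,-0.0125,0,0,0,0,-0.02,0,0,0,0,-0.025,0,0,0,0,-0.025,0,0]

```text
t: 36.97
eef_pos: [555.7, 221.3, 54.8]
tcp_rot: [3.142, 0.0, 1.737]
ft_force: [0.3, 1.6, -1.6]
opening: 0.184
grip_force: 30.0
```

Run:
```python
from arc import *
rows(99.5,[(t,0) for t in np.linspace(99.5,50,10)[1:]]+[(50,0)])
rows(50,[(49,0),(48,0),(47,0),(46,0),(46,0)])
rows(46,[(45,0),(44,0),(43,0),(42,0),(42,0)])
```

```text
[0.02, 0.0024, 0.0, -0.0306, 0.0, 0.0402, 0.0028, 0.0, -0.0611, 0.0, 0.0603, 0.0013, 0.0, -0.0917, 0.0, 0.0801, -0.0021, 0.0, -0.1222, 0.0, 0.0996, -0.0074, 0.0, -0.1528, 0.0, 0.1184, -0.0145, 0.0, -0.1833, 0.0, 0.1365, -0.0234, 0.0, -0.2139, 0.0, 0.1536, -0.0341, 0.0, -0.2444, 0.0, 0.1696, -0.0463, 0.0, -0.275, 0.0, 0.1696, -0.0463, 0.0, -0.275, 0.0]
[0.0028, -0.0024, 0.0, -0.0056, 0.0, 0.0055, -0.0048, 0.0, -0.0111, 0.0, 0.0082, -0.0073, 0.0, -0.0167, 0.0, 0.0109, -0.0098, 0.0, -0.0222, 0.0, 0.0109, -0.0098, 0.0, -0.0222, 0.0]
[0.0026, -0.0026, 0.0, -0.0056, 0.0, 0.0052, -0.0052, 0.0, -0.0111, 0.0, 0.0077, -0.0078, 0.0, -0.0167, 0.0, 0.0102, -0.0105, 0.0, -0.0222, 0.0, 0.0102, -0.0105, 0.0, -0.0222, 0.0]
```

Emit:
servo_tool:
  moves: [0.02,0.0024,0,-0.0306,0,0.0402,0.0028,0,-0.0611,0,0.0603,0.0013,0,-0.0917,0,0.0801,-0.0021,0,-0.1222,0,0.0996,-0.0074,0,-0.1528,0,0.1184,-0.0145,0,-0.1833,0,0.1365,-0.0234,0,-0.2139,0,0.1536,-0.0341,0,-0.2444,0,0.1696,-0.0463,0,-0.275,0,0.1696,-0.0463,0,-0.275,0]

```text
t: 37.8
eef_pos: [624.0, 202.3, 55.2]
tcp_rot: [-3.141, -0.0, 0.868]
ft_force: [-0.4, 2.3, -1.7]
opening: 0.185
grip_force: 30.0
```

Emit:
servo_tool:
  moves: [0.0028,-0.0024,0,-0.0056,0,0.0055,-0.0048,0,-0.0111,0,0.0082,-0.0073,0,-0.0167,0,0.0109,-0.0098,0,-0.0222,0,0.0109,-0.0098,0,-0.0222,0]

```text
t: 38.22
eef_pos: [627.7, 198.9, 55.1]
tcp_rot: [-3.141, 0.0, 0.803]
ft_force: [-2.6, 2.8, -1.4]
opening: 0.185
grip_force: 30.0
```

Run:
```python
from h import *
s=state();print(s['t'],s['eef_pos'],s['tcp_rot'],s['ft_force'],s['moment'],s['grip_force'])
keeper()
```

```text
38.2167 [627.69393089 198.85926623  55.06126682] [-3.14142585e+00  1.74348901e-04  8.02861997e-01] [-2.60150816  2.77396418 -1.4137118 ] [ 0.4037137   0.49626668 -0.06223183] 30.000042021274567
scene 52 [485.5 140.   56.5  14.4  -4.9] dir 178.8 rmax 112
scene 16 [624.9 161.3  36.8  10.5 -56.6] dir 24.5 rmax 66
side 69 [486.1 143.9  56.7  14.5  -2.9] dir 176.3 rmax 112
```

Emit:
servo_tool:
  moves: [0.0026,-0.0026,0,-0.0056,0,0.0052,-0.0052,0,-0.0111,0,0.0052,-0.0052,0,-0.0111,0]

```text
t: 38.62
eef_pos: [629.5, 197.1, 54.9]
tcp_rot: [-3.141, 0.001, 0.768]
ft_force: [-4.9, 5.3, -0.7]
opening: 0.185
grip_force: 30.0
```

Emit:
servo_tool:
  moves: [0.0026,-0.0026,0,-0.0056,0,0.0052,-0.0053,0,-0.0111,0,0.0052,-0.0053,0,-0.0111,0]

```text
t: 38.87
eef_pos: [631.0, 195.5, 54.8]
tcp_rot: [-3.14, 0.001, 0.733]
ft_force: [-7.0, 8.5, -0.0]
opening: 0.19
grip_force: 30.1
```

Run:
```python
from h import *
keeper();print(held())
```

```text
scene 53 [485.5 141.7  56.4  15.9  -1.4] dir 178.3 rmax 112
scene 21 [625.  161.1  39.1  11.  -65.7] dir 26.0 rmax 67
side 66 [4.867e+02 1.441e+02 5.720e+01 1.450e+01 1.000e-01] dir 175.8 rmax 112
(39.0667, array([631. , 195.5,  54.8]), np.float64(42.08), 'top z-tcp', np.float64(9.0), 'axis', array([671.4, 232.2,  44.3,  14.1,  43.3]), 'along 33.1..76.6', 'lat 0.2')
```

Emit:
servo_tool:
  moves: [0.0026,-0.0026,0,-0.0056,0,0.0052,-0.0053,0,-0.0111,0,0.0052,-0.0053,0,-0.0111,0]

```text
t: 39.32
eef_pos: [632.4, 193.9, 54.6]
tcp_rot: [-3.139, 0.002, 0.699]
ft_force: [-8.8, 12.3, 0.2]
opening: 0.188
grip_force: 30.4
```

Run:
```python
from h import *
s=state();print(s['t'],s['ft_force'],s['moment'])
keeper();print(held())
```

```text
39.3167 [-8.81405505 12.27610746  0.22293279] [2.15552669 1.71093593 0.64828969]
scene 54 [485.6 141.   56.5  16.5  -4.9] dir 178.0 rmax 112
scene 22 [628.9 154.   49.   17.4 -71.5] dir 21.5 rmax 72
side 18 [622.9 129.3  56.7   9.1  76.5] dir -16.4 rmax 62
side 65 [486.2 145.   56.5  13.9  -3.5] dir 175.5 rmax 112
(39.5167, array([632.4, 193.9,  54.6]), np.float64(40.11), 'top z-tcp', np.float64(8.9), 'axis', array([673.8, 229.5,  44.3,  14.6,  41.3]), 'along 33.1..76.6', 'lat 0.8')
```

The keeper stays at about 177° while the push reaches 15 N, so it is on its stop. Back off, lift and carry the wrench to the mat.

Emit:
servo_tool:
  moves: [-0.0102,0.0105,0,0.0222,0,-0.0202,0.021,0,0.0444,0,-0.0202,0.021,0,0.0444,0,-0.0202,0.021,0.04,0.0444,0,-0.0202,0.021,0.1,0.0444,0,-0.0202,0.021,0.175,0.0444,0,-0.0202,0.021,0.175,0.0444,0]

```text
t: 40.1
eef_pos: [627.5, 200.3, 128.8]
tcp_rot: [3.138, -0.003, 0.836]
ft_force: [1.8, -0.3, -1.3]
opening: 0.187
grip_force: 29.9
```

Emit:
servo_tool:
  moves: [0.137,-0.781,0,0.1716,0,0.137,-0.781,0,0.1716,0,0.137,-0.781,0,0.1716,0,0.137,-0.781,0,0.1716,0,0.137,-0.781,0,0.1716,0,0.137,-0.781,0,0.1716,0,0.137,-0.781,0,0.1716,0,0.137,-0.781,0,0.1716,0,0.137,-0.781,0,0.1716,0,0.137,-0.781,0,0.1716,0,0.137,-0.781,0,0.1716,0,0.137,-0.781,0,0.1716,0]

```text
t: 41.1
eef_pos: [680.7, -110.5, 124.8]
tcp_rot: [-3.141, -0.0, 1.378]
ft_force: [0.3, -0.2, -2.4]
opening: 0.187
grip_force: 29.9
```

Run:
```python
from h import *
s=state();print(s['t'],s['eef_pos'],s['tcp_rot'],s['ft_force'],s['moment'])
keeper();print(held())
```

```text
41.1 [ 680.69953603 -110.51510912  124.78812261] [-3.14143797e+00 -1.14694422e-04  1.37772181e+00] [ 0.32419702 -0.24352673 -2.38756841] [ 0.01473894 -0.07851799  0.0032818 ]
side 21 [622.9 129.8  57.8   8.   81. ] dir -14.4 rmax 62
side 70 [486.5 137.4  58.   14.4   3.3] dir -179.4 rmax 112
(41.3, array([ 680.8, -110.5,  125.2]), np.float64(78.99), 'top z-tcp', np.float64(21.1), 'axis', array([687.1, -81.2,  14.1,   8.3, -11. ]), 'along 25.8..33.6', 'lat -0.5')
```

Run:
```python
from h import *
p,d,c=look("wrist");s=state();T=s["eef_pos"];W=cloud(d,c);y=s["tcp_rot"][2];u=np.array([np.cos(y),np.sin(y)])
R=W[...,:2]-T[:2];a=R@u;b=R@[-u[1],u[0]];z=W[...,2]
S=cv2.cvtColor(p,cv2.COLOR_BGR2HSV)[...,1];V=p.max(-1)
for lo in range(20,90,6):
    m=(abs(b)<9)&(a>lo)&(a<lo+6)&(z>T[2]-30)&(z<T[2]+70)&(S<70)
    if m.sum(): print(lo,m.sum(),(np.median(z[m])-T[2]).round(1),np.median(V[m]))
p,d,c=look("scene")
cv2.imwrite("pics/tilt.png",cv2.resize(p[130:300,230:430],None,fx=3.5,fy=3.5,interpolation=cv2.INTER_CUBIC))
keeper()
```

```text
20 303 17.5 185.0
26 272 20.8 186.0
32 305 24.0 186.0
38 331 26.9 187.0
44 367 30.1 193.0
50 401 33.3 254.0
56 437 31.0 246.0
62 30 24.7 243.0
side 15 [622.3 116.5  32.8   7.1  73.7] dir -27.3 rmax 63
side 72 [486.5 137.4  58.   14.4   3.1] dir -179.3 rmax 112
```

The wrench tipped about 28° in the grip when it lifted off, ring end down, and the keeper came back about 4°. I'll level the wrench on the mat, regrip it and press the keeper home again.

Emit:
servo_tool:
  moves: [0,0,-0.08,0,0,0,0,-0.148,0,0,0,0,-0.163,0,0,0,0,-0.178,0,0,0,0,-0.193,0,0,0,0,-0.208,0,0]

```text
t: 42.05
eef_pos: [681.6, -111.5, 43.0]
tcp_rot: [3.139, 0.0, 1.378]
ft_force: [1.3, 3.1, 0.6]
opening: 0.186
grip_force: 30.0
```

Emit:
servo_tool:
  moves: [0,0,-0.015,0,0,0,0,-0.03,0,0,0,0,-0.045,0,0,0,0,-0.06,0,0,0,0,-0.07,0,0,0,0,-0.078,0,0,0,0,-0.083,0,0,0,0,-0.085,0,0,0,0,-0.085,0,0]

```text
t: 42.8
eef_pos: [680.7, -111.5, 10.0]
tcp_rot: [3.141, 0.0, 1.378]
ft_force: [-7.1, 3.6, 20.0]
opening: 0.185
grip_force: 30.0
```

Run:
```python
from h import *
s=state();print(s['t'],s['eef_pos'],s['tcp_rot'],s['ft_force'],s['moment'])
print(held())
```

```text
42.8 [ 680.70947635 -111.4501367     9.97197526] [3.14115528e+00 7.01962457e-05 1.37768718e+00] [-7.10565786  3.62327114 19.97612039] [0.46366108 1.42781537 0.11148668]
(42.85, array([ 680.7, -111.4,   10. ]), np.float64(78.94), 'top z-tcp', np.float64(6.4), 'axis', array([690. , -67.5,  39.6,  13.9,  79.2]), 'along 25.1..64.6', 'lat -0.8')
```

Emit:
servo_tool:
  moves: [0,0,0,0,0.4,0,0,0,0,0.4,0,0,0.005,0,0.4,-0.0048,-0.0255,0.005,0.001,0.4,-0.0048,-0.0255,-0.004,0.001,0.4,-0.0048,-0.0255,-0.004,0.001,0.4]

```text
t: 43.35
eef_pos: [678.4, -122.5, 5.4]
tcp_rot: [-3.141, -0.0, 1.38]
ft_force: [0.4, 0.6, 0.7]
opening: 0.399
grip_force: 0.0
```

Run:
```python
from h import *
s=state();print(s['ft_force'])
print(held())
```

```text
[0.42556784 0.62577416 0.69104875]
(43.4, array([ 678.5, -122.2,    5.6]), np.float64(79.06), 'top z-tcp', np.float64(10.8), 'axis', array([689.7, -69.3,  44.1,  14.3,  78.9]), 'along 32.6..75.6', 'lat -1.0')
```

Emit:
servo_tool:
  moves: [0,0,0,0,0,0,0,0,0,0,0,0,0,0,0,0,0,0,0,0,0,0,0,0,0,0,0,0,0,0,0,0,0.05,0,0,0,0,0.1,0,0,0,0,0.2,0,0,0,0,0.3,0,0,0,0,0.3,0,0]

```text
t: 44.32
eef_pos: [681.7, -122.3, 134.0]
tcp_rot: [3.131, 0.001, 1.381]
ft_force: [0.9, -0.4, -2.4]
opening: 0.184
grip_force: 30.0
```

Emit:
servo_tool:
  moves: [-0.1605,0.829,0,-0.117,0,-0.1605,0.829,0,-0.117,0,-0.1605,0.829,0,-0.117,0,-0.1605,0.829,0,-0.117,0,-0.1605,0.829,0,-0.117,0,-0.1605,0.829,0,-0.117,0,-0.1605,0.829,0,-0.117,0,-0.1605,0.829,0,-0.117,0,-0.1605,0.829,0,-0.117,0,-0.1605,0.829,0,-0.117,0,-0.1605,0.829,0,-0.117,0,-0.1605,0.829,0,-0.117,0]

```text
t: 45.32
eef_pos: [614.8, 208.7, 125.9]
tcp_rot: [-3.141, 0.001, 1.012]
ft_force: [-0.5, -0.4, -2.2]
opening: 0.188
grip_force: 30.0
```

Run:
```python
from h import *
s=state();print(s['t'],s['ft_force'],s['moment'],s['grip_force'])
print(held());keeper()
```

```text
45.3167 [-0.50198079 -0.40324276 -2.15255466] [ 0.03165384 -0.08043346  0.02526341] 29.99751180410385
(45.3667, array([615. , 208.5, 126. ]), np.float64(57.96), 'top z-tcp', np.float64(10.0), 'axis', array([643.8, 253.6,  44. ,  14. ,  58.4]), 'along 32.1..75.5', 'lat -0.5')
scene 54 [487.3 133.   61.5  14.9   0.7] dir -176.5 rmax 113
side 69 [486.6 137.3  58.   14.3   4.8] dir -179.4 rmax 112
wrist 55 [627.  180.   15.    4.6  84.5] dir 35.8 rmax 77
```

Emit:
servo_tool:
  moves: [-0.002,0.003,-0.06,0,0,-0.002,0.003,-0.1,0,0,-0.002,0.003,-0.12,0,0,-0.002,0.003,-0.14,0,0,-0.002,0.003,-0.15,0,0,-0.002,0.003,-0.15,0,0]

```text
t: 46.02
eef_pos: [613.8, 210.8, 65.8]
tcp_rot: [-3.141, 0.001, 1.013]
ft_force: [0.4, 0.4, -3.5]
opening: 0.185
grip_force: 30.0
```

Emit:
servo_tool:
  moves: [0,0,-0.01,0,0,0,0,-0.02,0,0,0,0,-0.028,0,0,0,0,-0.028,0,0,0,0,-0.028,0,0]

```text
t: 46.43
eef_pos: [613.8, 211.1, 55.1]
tcp_rot: [3.142, 0.0, 1.013]
ft_force: [-0.1, -0.9, -2.8]
opening: 0.184
grip_force: 30.0
```

Run:
```python
from h import *
from arc import *
s=state();print(s['t'],s['eef_pos'],s['tcp_rot'],s['ft_force'],s['moment'],s['grip_force'])
rows(58,[(56,0),(54,0),(52,0),(50,0),(48,0),(48,0)])
```

```text
46.4333 [613.83500455 211.13559915  55.06652725] [3.14154857e+00 5.15688910e-05 1.01322816e+00] [-0.11228328 -0.85698061 -2.83104347] [ 0.0036393  -0.07799861  0.00285692] 29.997561872005463
[0.0061, -0.004, 0.0, -0.0111, 0.0, 0.0122, -0.0082, 0.0, -0.0222, 0.0, 0.018, -0.0126, 0.0, -0.0333, 0.0, 0.0237, -0.0172, 0.0, -0.0444, 0.0, 0.0292, -0.022, 0.0, -0.0556, 0.0, 0.0292, -0.022, 0.0, -0.0556, 0.0]
```

Emit:
servo_tool:
  moves: [0.0061,-0.007,0,-0.0111,0,0.0122,-0.0112,0,-0.0222,0,0.018,-0.0156,0,-0.0333,0,0.0237,-0.0202,0,-0.0444,0,0.0292,-0.025,0,-0.0556,0,0.0292,-0.025,0,-0.0556,0]

```text
t: 46.93
eef_pos: [626.3, 201.6, 55.5]
tcp_rot: [3.141, -0.002, 0.837]
ft_force: [2.4, 5.9, -3.0]
opening: 0.186
grip_force: 30.0
```

Emit:
servo_tool:
  moves: [0.0027,-0.0025,0,-0.0056,0,0.0054,-0.005,0,-0.0111,0,0.008,-0.0075,0,-0.0167,0,0.0106,-0.0101,0,-0.0222,0,0.0106,-0.0101,0,-0.0222,0]

```text
t: 47.35
eef_pos: [630.0, 198.1, 55.5]
tcp_rot: [-3.142, -0.002, 0.769]
ft_force: [0.9, 6.6, -3.2]
opening: 0.192
grip_force: 30.0
```

Run:
```python
from h import *
s=state();print(s['t'],s['eef_pos'],s['tcp_rot'],s['ft_force'],s['moment'],s['grip_force'])
keeper()
```

```text
47.35 [630.0172707  198.10914087  55.46545342] [-3.14152995e+00 -1.67808846e-03  7.69262876e-01] [ 0.92774121  6.63055478 -3.1986773 ] [ 1.37885019 -0.12598869  0.32854107] 30.047414302825928
scene 53 [486.4 140.2  58.4  13.9  -1.4] dir 178.7 rmax 112
scene 22 [625.  163.3  42.7  12.8 -63.4] dir 29.1 rmax 67
side 70 [486.2 144.3  56.5  14.   -2.4] dir 175.9 rmax 112
```

Emit:
servo_tool:
  moves: [0.0043,-0.0009,0,-0.0056,0,0.0068,-0.0037,0,-0.0111,0,0.0092,-0.0064,0,-0.0167,0,0.0092,-0.0064,0,-0.0167,0]

```text
t: 47.83
eef_pos: [632.2, 195.8, 55.1]
tcp_rot: [-3.14, 0.001, 0.718]
ft_force: [-5.5, 9.2, -2.2]
opening: 0.185
grip_force: 30.4
```

Run:
```python
from h import *
s=state();print(s['t'],s['eef_pos'],s['tcp_rot'],s['ft_force'],s['moment'],s['grip_force'])
keeper();print(held())
```

```text
47.8333 [632.20842953 195.79451774  55.06411898] [-3.13952532e+00  1.09318684e-03  7.17737671e-01] [-5.47022805  9.21932628 -2.17738864] [1.66963412 0.91681679 0.66187593] 30.360133051872253
scene 57 [486.5 141.5  58.4  16.4  -1.4] dir 178.4 rmax 112
scene 26 [620.9 159.8  36.   17.6  87.1] dir 26.9 rmax 72
side 70 [486.8 144.7  57.5  14.5  -3.5] dir 175.8 rmax 112
(48.0333, array([632.2, 195.8,  55.1]), np.float64(41.19), 'top z-tcp', np.float64(10.0), 'axis', array([672.3, 231.4,  44.2,  14.6,  42.2]), 'along 31.6..75.6', 'lat 0.6')
```

Emit:
servo_tool:
  moves: [-0.0025,0.0027,0,0.0056,0,-0.005,0.0054,0,0.0111,0,-0.0087,0.0094,0,0.0194,0,-0.0087,0.0094,0,0.0194,0]

```text
t: 48.37
eef_pos: [630.0, 198.3, 55.2]
tcp_rot: [3.141, -0.0, 0.779]
ft_force: [-0.5, 0.7, -2.6]
opening: 0.185
grip_force: 30.0
```

Emit:
servo_tool:
  moves: [-0.0052,0.0051,0,0.0111,0,-0.0052,0.0051,0,0.0111,0,-0.0052,0.0051,0.01,0.0111,0,-0.0052,0.0051,0.02,0.0111,0]

```text
t: 48.7
eef_pos: [626.9, 200.0, 62.1]
tcp_rot: [-3.14, 0.002, 0.811]
ft_force: [-1.4, -0.5, -15.1]
opening: 0.19
grip_force: 30.0
```

Run:
```python
from h import *
s=state();print(s['t'],s['eef_pos'],s['tcp_rot'],s['ft_force'],s['moment'],s['grip_force'])
keeper();print(held())
```

```text
48.7 [626.93500043 200.02275494  62.08021076] [-3.13985752e+00  2.45700135e-03  8.11196984e-01] [ -1.37028401  -0.50014648 -15.14533825] [0.13184176 0.08249341 0.14649651] 29.9950048327446
scene 52 [486.  135.3  57.7  15.1  -0.6] dir -178.5 rmax 112
scene 22 [624.8 168.8  31.4  17.3 -63.4] dir 29.5 rmax 72
side 67 [4.860e+02 1.395e+02 5.720e+01 1.320e+01 3.000e-01] dir 179.3 rmax 112
(48.9, array([627. , 200. ,  62.6]), np.float64(46.52), 'top z-tcp', np.float64(13.6), 'axis', array([664.3, 238.8,  44. ,  14.2,  47. ]), 'along 32.4..75.3', 'lat -0.3')
```

The ring binds when it is lifted under grip strain. I'll lower it, open the fingers so the wrench sits freely on the flange, and regrip without strain.

Emit:
servo_tool:
  moves: [0,0,-0.01,0,0,0,0,-0.02,0,0,0,0,-0.021,0,0,0,0,-0.021,0,0.32,0,0,-0.021,0,0.32,0,0,-0.021,0,0.32,0,0,-0.021,0,0.32]

```text
t: 49.48
eef_pos: [628.4, 200.3, 55.1]
tcp_rot: [3.141, -0.001, 0.812]
ft_force: [-0.6, 0.4, 0.1]
opening: 0.318
grip_force: 0.0
```

Run:
```python
from h import *
s=state();print(s['t'],s['eef_pos'],s['tcp_rot'],s['ft_force'],s['moment'],s['grip_force'])
keeper();print(held());print(held())
```

```text
49.4833 [628.40506582 200.2937548   55.0862157 ] [ 3.14067966e+00 -1.02500641e-03  8.11960011e-01] [-0.59432817  0.37111249  0.10370663] [-0.02852304 -0.07703801  0.04419572] 0.0
scene 53 [485.3 136.   56.4  15.   -0.6] dir -178.8 rmax 112
scene 23 [622.9 159.1  35.1  14.6  88.6] dir 23.7 rmax 72
side 67 [4.860e+02 1.408e+02 5.720e+01 1.320e+01 3.000e-01] dir 178.3 rmax 112
wrist 26 [630.2 184.7   4.1   3.8  47.2] dir 37.7 rmax 78
(49.6833, array([628. , 200.3,  54.7]), np.float64(46.53), 'top z-tcp', np.float64(11.1), 'axis', array([665.1, 238.7,  44.3,  14.5,  46.9]), 'along 31.8..75.4', 'lat -0.3')
(49.7333, array([628. , 200.3,  54.7]), np.float64(46.53), 'top z-tcp', np.float64(11.2), 'axis', array([665.1, 238.6,  44.2,  14.5,  46.8]), 'along 31.8..75.4', 'lat -0.3')
```

Emit:
servo_tool:
  moves: [0,0,0,0,0.225,0,0,0,0,0.225,0.0026,-0.0026,0,-0.0056,0.225,0.0052,-0.0052,0,-0.0111,0.225,0.0077,-0.008,0,-0.0167,0.225,0.0102,-0.0107,0,-0.0222,0.225,0.0127,-0.0134,0,-0.0278,0.225,0.0151,-0.0161,0,-0.0333,0.225,0.0151,-0.0161,0,-0.0333,0.225]

```text
t: 50.48
eef_pos: [632.5, 195.1, 54.2]
tcp_rot: [-3.138, 0.002, 0.705]
ft_force: [-6.8, 10.9, 0.8]
opening: 0.228
grip_force: 6.5
```

Run:
```python
from h import *
s=state();print(s['t'],s['eef_pos'],s['tcp_rot'],s['ft_force'],s['moment'],s['opening'])
keeper();print(held())
```

```text
50.4833 [632.45348805 195.10240217  54.23824107] [-3.13837988e+00  1.67427263e-03  7.05235786e-01] [-6.84295946 10.9130522   0.76048161] [1.99552397 1.34816056 0.13971039] 0.22808697182489815
scene 52 [486.4 139.9  58.4  14.4  -4.9] dir 178.5 rmax 112
scene 22 [627.  158.   43.3  12.9 -66.8] dir 22.6 rmax 67
side 67 [486.2 144.4  56.5  13.9  -3.4] dir 175.9 rmax 112
(50.6833, array([632.4, 195.1,  54.3]), np.float64(40.49), 'top z-tcp', np.float64(11.0), 'axis', array([671.3, 232.3,  44.5,  14.6,  43. ]), 'along 31.9..75.5', 'lat 3.3')
```

Emit:
servo_tool:
  moves: [-0.005,0.0045,0,0.0128,0.3,-0.005,0.0045,0,0.0128,0.3,-0.005,0.0045,0,0.0128,0.3,-0.005,0.0045,0,0.0128,0.3]

```text
t: 51.02
eef_pos: [632.3, 195.3, 54.7]
tcp_rot: [3.141, -0.0, 0.746]
ft_force: [-0.2, 0.9, 0.0]
opening: 0.299
grip_force: 0.0
```

Run:
```python
from h import *
s=state();print(s['t'],s['eef_pos'],s['tcp_rot'],s['ft_force'],s['moment'],s['opening'])
keeper();print(held())
```

```text
51.0167 [632.26730782 195.32357916  54.74517193] [ 3.14107727e+00 -2.30696554e-04  7.46069860e-01] [-0.24498081  0.94527056  0.02947371] [0.02770606 0.04214684 0.05188416] 0.29911621436380825
scene 51 [485.5 140.   56.5  14.4  -4.9] dir 178.7 rmax 112
scene 19 [624.2 162.6  29.3  11.9  81.6] dir 24.0 rmax 72
side 71 [486.2 144.2  56.5  14.5  -3.5] dir 176.1 rmax 112
(51.2167, array([632.1, 195.4,  54.7]), np.float64(42.8), 'top z-tcp', np.float64(10.8), 'axis', array([669.7, 234.2,  44.3,  14.5,  43.7]), 'along 32.3..75.5', 'lat 3.1')
```

Emit:
servo_tool:
  moves: [-0.0044,0.0047,0,0.004,0.3,-0.0044,0.0047,0,0.004,0.3,-0.0044,0.0047,0,0.004,0,-0.0044,0.0047,0,0.004,0,-0.0044,0.0047,0,0.004,0,-0.0044,0.0047,0,0.004,0,-0.0044,0.0047,0,0.004,0]

```text
t: 51.8
eef_pos: [630.3, 197.5, 54.7]
tcp_rot: [3.141, -0.0, 0.76]
ft_force: [1.2, -0.4, -0.3]
opening: 0.185
grip_force: 30.0
```

Run:
```python
from h import *
s=state();print(s['t'],s['eef_pos'],s['tcp_rot'],s['ft_force'],s['moment'],s['opening'],s['grip_force'])
keeper();print(held())
```

```text
51.8 [630.29697589 197.50494393  54.69374405] [ 3.14127652e+00 -1.28733557e-04  7.60436940e-01] [ 1.182109   -0.43846049 -0.25948755] [-0.07563549 -0.13012374  0.20541754] 0.18549533306164867 29.995205104351044
scene 56 [487.3 139.8  60.2  14.4  -4.9] dir 179.0 rmax 112
scene 25 [624.  159.9  38.   13.3 -81.7] dir 26.2 rmax 70
side 23 [622.  128.4  61.    9.3  81.1] dir -14.0 rmax 62
side 67 [486.1 143.9  56.7  14.5  -2.9] dir 176.3 rmax 112
(52.0, array([630.3, 197.5,  54.7]), np.float64(43.56), 'top z-tcp', np.float64(10.7), 'axis', array([669.6, 234.3,  44.3,  14.5,  44. ]), 'along 32.3..75.5', 'lat -0.2')
```

Emit:
servo_tool:
  moves: [0,0,0.005,0,0,0,0,0.01,0,0,0,0,0.01,0,0]

```text
t: 52.25
eef_pos: [629.8, 197.4, 58.1]
tcp_rot: [-3.141, 0.001, 0.76]
ft_force: [2.8, 0.6, -10.7]
opening: 0.189
grip_force: 30.0
```

Emit:
servo_tool:
  moves: [0,0,-0.01,0,0,0,0,-0.01,0,0,-0.0051,0.0051,-0.01,0.0111,0,-0.0104,0.01,-0.01,0.0222,0,-0.0159,0.0148,-0.01,0.0333,0,-0.023,0.0209,-0.01,0.0472,0,-0.023,0.0209,-0.01,0.0472,0,-0.023,0.0209,-0.01,0.0472,0.3,-0.023,0.0209,-0.01,0.0472,0.3]

```text
t: 53.0
eef_pos: [621.2, 206.1, 54.9]
tcp_rot: [3.141, -0.001, 0.907]
ft_force: [0.7, 0.4, 0.5]
opening: 0.268
grip_force: 0.0
```

Run:
```python
from h import *
s=state();print(s['t'],s['eef_pos'],s['tcp_rot'],s['ft_force'],s['moment'],s['opening'],s['grip_force'])
keeper();print(held())
```

```text
53.0 [621.17144656 206.07843621  54.91801383] [ 3.14141065e+00 -6.41536346e-04  9.06928011e-01] [0.69050069 0.42825248 0.46744398] [-0.03687569 -0.04530829  0.00149545] 0.2679128047165835 0.0
scene 57 [486.4 127.5  58.2  14.3   6.9] dir -172.8 rmax 113
side 69 [486.7 131.7  59.6  13.7   6.7] dir -175.3 rmax 113
(53.2, array([621.1, 206. ,  54.7]), np.float64(52.02), 'top z-tcp', np.float64(10.6), 'axis', array([654.3, 247.9,  44. ,  14.5,  52.7]), 'along 32.0..75.4', 'lat -0.0')
```

Emit:
servo_tool:
  moves: [0,0,0,0,0,0,0,0,0,0,0,0,0,0,0,0,0,0,0,0,0,0,0,0,0,0,0,0.03,0,0,0,0,0.06,0,0,0,0,0.03,0,0,0,0,0,0,0,-0.0149,0.0106,0,0.0278,0,-0.0149,0.0106,0,0.0278,0]

```text
t: 54.12
eef_pos: [614.7, 210.9, 54.1]
tcp_rot: [-3.142, -0.0, 1.0]
ft_force: [4.2, 1.4, -5.8]
opening: 0.184
grip_force: 30.0
```

Run:
```python
from h import *
s=state();print(s['t'],s['eef_pos'],s['tcp_rot'],s['ft_force'],s['moment'],s['opening'],s['grip_force'])
keeper();print(held())
```

```text
54.1167 [614.66819488 210.8553235   54.13444646] [-3.14152726e+00 -3.30018832e-04  1.00002728e+00] [ 4.16414885  1.36914992 -5.75442237] [ 0.35691961 -0.78324297  0.22390402] 0.18354929499915806 30.025523900985718
scene 57 [486.3 128.7  58.6  14.6   5.3] dir -173.4 rmax 113
scene 19 [623.  164.4  25.8  14.6  88.6] dir 26.5 rmax 72
side 67 [485.5 132.7  57.3  13.4   5.8] dir -176.2 rmax 113
(54.3167, array([615.5, 210.4,  54.7]), np.float64(56.93), 'top z-tcp', np.float64(8.2), 'axis', array([644.8, 254.2,  43.5,  14.7,  57. ]), 'along 31.0..74.5', 'lat -0.5')
```

The tilt freed the jam, and the keeper stays put while the wrench moves in its play. Now I push gently to the stop with loose fingers.

Emit:
servo_tool:
  moves: [0,0,0,0,0.3,0,0,0,0,0.3,0,0,0,0,0.225,0.0082,-0.0057,0,-0.0153,0.225,0.0164,-0.0118,0,-0.0306,0.225,0.0214,-0.0159,0,-0.0403,0.225,0.0261,-0.0201,0,-0.05,0.225,0.0302,-0.0238,0,-0.0583,0.225,0.0328,-0.0263,0,-0.0639,0.225,0.0341,-0.0276,0,-0.0667,0.225,0.0341,-0.0276,0,-0.0667,0.225]

```text
t: 55.23
eef_pos: [627.8, 199.5, 54.7]
tcp_rot: [-3.14, 0.001, 0.785]
ft_force: [-4.6, 4.0, 1.9]
opening: 0.224
grip_force: 3.6
```

Run:
```python
from h import *
s=state();print(s['t'],s['eef_pos'],s['tcp_rot'],s['ft_force'],s['moment'],s['opening'],s['grip_force'])
keeper();print(held())
```

```text
55.2333 [627.76897628 199.46157115  54.70042519] [-3.13996936e+00  1.16038006e-03  7.85150991e-01] [-4.6251105   4.03752121  1.93677383] [0.84977509 0.97079497 0.02321198] 0.22382329847852958 3.626267635845579
scene 50 [487.2 139.9  59.9  13.6  -2.1] dir 179.0 rmax 112
scene 15 [621.1 163.7  37.    6.9 -64.4] dir 22.8 rmax 62
side 68 [486.2 144.1  56.5  14.4  -3.4] dir 175.9 rmax 112
wrist 42 [628.3 186.    5.4   3.1  45.6] dir 38.9 rmax 79Traceback (most recent call last):
  File "<stdin>", line 3, in <module>
  File "h.py", line 56, in held
    q=max(blobs(m,30),key=lambda x:x.sum());zt=np.median(z[q]);r=rect(rays(np.argwhere(q)[:,::-1],c,zt))
ValueError: max() iterable argument is empty
```

Run:
```python
from h import *
p,d,c=look("wrist","w20");s=state();T=s["eef_pos"];W=cloud(d,c);y=s["tcp_rot"][2];u=np.array([np.cos(y),np.sin(y)])
R=W[...,:2]-T[:2];a=R@u;b=R@[-u[1],u[0]];z=W[...,2]
S=cv2.cvtColor(p,cv2.COLOR_BGR2HSV)[...,1];V=p.max(-1)
for lo in range(26,90,8):
    m=(abs(b)<22)&(a>lo)&(a<lo+8)&(z>T[2]-30)&(z<T[2]+70)
    if m.sum(): print(lo,m.sum(),"z",(np.median(z[m])-T[2]).round(1),"b %.1f..%.1f"%(b[m].min(),b[m].max()),"V",np.median(V[m]),"S",np.median(S[m]))
```

```text
26 417 z -4.1 b -6.2..11.7 V 49.0 S 20.0
34 328 z -6.4 b -3.8..10.3 V 254.0 S 2.0
42 336 z -7.7 b -3.2..10.3 V 254.0 S 2.0
50 337 z -8.8 b -3.2..10.8 V 253.0 S 2.0
58 337 z -10.1 b -2.6..11.3 V 253.0 S 2.0
66 344 z -11.3 b -2.6..11.4 V 252.0 S 3.0
74 71 z -12.0 b -2.0..11.3 V 251.0 S 4.0
```

With the jam gone the handle droops about 9°, because nothing supports it. I'll centre on it, grip lower and lift a little as a check.

Emit:
servo_tool:
  moves: [-0.0065,0.0045,0,0.01,0.36,-0.0065,0.0045,0,0.01,0.36,-0.0065,0.0045,-0.015,0.01,0.36,-0.0065,0.0045,-0.0275,0.01,0.36,-0.0065,0.0045,-0.0275,0.01,0.36,-0.0065,0.0045,-0.0275,0.01,0,-0.0065,0.0045,-0.0275,0.01,0,-0.0065,0.0045,-0.0275,0.01,0,-0.0065,0.0045,-0.0275,0.01,0,-0.0065,0.0045,-0.0275,0.01,0,-0.0065,0.0045,-0.0275,0.01,0]

```text
t: 56.4
eef_pos: [626.1, 201.1, 43.9]
tcp_rot: [3.141, -0.0, 0.818]
ft_force: [-0.6, 1.9, 2.6]
opening: 0.185
grip_force: 32.5
```

```bash
cat > prof.py <<'E'
from h import *
s=state();print(s['t'],s['eef_pos'],s['tcp_rot'],s['ft_force'],s['moment'],s['opening'],s['grip_force'])
keeper()
p,d,c=look("wrist");s=state();T=s["eef_pos"];W=cloud(d,c);y=s["tcp_rot"][2];u=np.array([np.cos(y),np.sin(y)])
R=W[...,:2]-T[:2];a=R@u;b=R@[-u[1],u[0]];z=W[...,2]
for lo in range(34,90,10):
    m=(abs(b)<22)&(a>lo)&(a<lo+10)&(z>T[2]-30)&(z<T[2]+70)&(p.max(-1)>120)
    if m.sum()>10: print(lo,m.sum(),"z",(np.median(z[m])-T[2]).round(1),"b %.1f..%.1f"%(b[m].min(),b[m].max()),"amax %.1f"%a[m].max())
E
python3 prof.py
```

```text
56.4 [626.13665273 201.09300495  43.94497599] [ 3.14128516e+00 -3.72853295e-04  8.18083148e-01] [-0.56298149  1.94847832  2.595463  ] [0.32619332 0.10031358 0.2565329 ] 0.18477759384071793 32.499158405698836
scene 51 [485.5 140.   56.5  14.4  -4.9] dir 178.9 rmax 112
scene 29 [625.8 166.4  47.2  17.7 -62.6] dir 27.8 rmax 72
side 71 [486.2 144.1  56.5  14.4  -3.4] dir 176.0 rmax 112
34 473 z 4.4 b -7.0..6.9 amax 43.8
44 479 z 2.9 b -7.0..6.9 amax 54.0
54 451 z 1.4 b -6.4..7.3 amax 63.5
64 490 z -0.2 b -6.4..7.3 amax 73.6
74 87 z -1.3 b -6.3..7.3 amax 75.8
```

Emit:
servo_tool:
  moves: [0,0,0.01,0,0,0,0,0.02,0,0,0,0,0.03,0,0,0,0,0.03,0,0]

```text
t: 56.93
eef_pos: [626.2, 200.6, 56.3]
tcp_rot: [3.141, 0.0, 0.818]
ft_force: [2.1, -1.3, -4.5]
opening: 0.188
grip_force: 30.0
```

```bash
python3 prof.py
```

```text
56.9333 [626.21386312 200.55808704  56.25868202] [3.14110037e+00 2.42345500e-05 8.17538126e-01] [ 2.14812229 -1.33793241 -4.47621522] [-0.13738061 -0.45235795  0.2354066 ] 0.1881889789313986 29.989401698112488
scene 52 [487.2 139.9  59.9  13.6  -2.1] dir 179.0 rmax 112
scene 21 [623.4 162.6  30.6  13.7  88.6] dir 25.7 rmax 72
side 23 [621.9 131.8  63.2   7.   82.5] dir -12.1 rmax 63
side 68 [486.2 143.9  56.5  14.   -2.2] dir 176.0 rmax 112
34 470 z 7.9 b -6.9..6.8 amax 43.8
44 494 z 7.4 b -6.8..6.7 amax 53.9
54 493 z 6.8 b -6.7..6.6 amax 63.6
64 536 z 6.1 b -6.7..7.1 amax 73.8
74 161 z 5.8 b -6.6..7.0 amax 76.8
```

Emit:
servo_tool:
  moves: [0.0015,-0.0015,0,-0.004,0,0.0015,-0.0015,0.01,-0.004,0,0.0015,-0.0015,0.025,-0.004,0,0.0015,-0.0015,0.04,-0.004,0,0.0015,-0.0015,0.055,-0.004,0,0.0015,-0.0015,0.1,-0.004,0,0.0015,-0.0015,0.175,-0.004,0,0.0015,-0.0015,0.175,-0.004,0]

```text
t: 57.8
eef_pos: [627.1, 200.2, 130.1]
tcp_rot: [3.14, -0.002, 0.805]
ft_force: [0.7, 0.6, -1.8]
opening: 0.189
grip_force: 29.8
```

```bash
python3 prof.py
```

```text
57.8 [627.11057365 200.20251085 130.09617723] [ 3.13999013e+00 -2.31568909e-03  8.04598146e-01] [ 0.7297868   0.59731725 -1.78617585] [ 0.11447669 -0.20700444 -0.02402156] 0.1887873419363936 29.82668548822403
scene 51 [486.4 140.   58.4  13.5  -1.8] dir 179.0 rmax 112
side 67 [486.2 143.9  56.5  14.   -2.2] dir 175.9 rmax 112
34 569 z 33.1 b -7.1..6.8 amax 44.0
44 692 z 38.6 b -7.1..6.9 amax 54.0
54 515 z 36.4 b -7.2..6.9 amax 60.2
```

The wrench is off with the keeper still on its stop. Now I lay it on the mat, pressing it level as before.

Emit:
servo_tool:
  moves: [0.1385,-0.7535,0,0.1855,0,0.1385,-0.7535,0,0.1855,0,0.1385,-0.7535,0,0.1855,0,0.1385,-0.7535,0,0.1855,0,0.1385,-0.7535,0,0.1855,0,0.1385,-0.7535,0,0.1855,0,0.1385,-0.7535,0,0.1855,0,0.1385,-0.7535,0,0.1855,0,0.1385,-0.7535,0,0.1855,0,0.1385,-0.7535,0,0.1855,0]

```text
t: 58.83
eef_pos: [681.6, -101.8, 124.3]
tcp_rot: [-3.14, -0.001, 1.386]
ft_force: [0.7, 0.3, -3.6]
opening: 0.187
grip_force: 29.9
```

Emit:
servo_tool:
  moves: [0,0,-0.08,0,0,0,0,-0.148,0,0,0,0,-0.163,0,0,0,0,-0.178,0,0,0,0,-0.193,0,0,0,0,-0.208,0,0,0,0,-0.223,0,0,0,0,-0.238,0,0,0,0,-0.253,0,0,0,0,-0.265,0,0,0,0,-0.278,0,0,0,0,-0.285,0,0]

```text
t: 59.83
eef_pos: [681.9, -101.2, 10.8]
tcp_rot: [-3.141, 0.0, 1.388]
ft_force: [-0.6, 3.3, 0.1]
opening: 0.187
grip_force: 30.0
```

```bash
python3 prof.py
```

```text
59.8333 [ 681.854005   -101.17107251   10.83829925] [-3.14105786e+00  3.43041712e-05  1.38787038e+00] [-0.5551181   3.3361027   0.09206818] [ 0.02782422 -0.19459518  0.02422706] 0.1874691687545169 30.000077784061432
scene 15 [624.4 161.4  28.1   9.7  89. ] dir 24.0 rmax 67
side 21 [622.3 129.5  59.    5.9  85.3] dir -11.7 rmax 63
side 70 [486.7 143.9  57.5  14.   -2.2] dir 176.0 rmax 112
34 683 z 12.6 b -18.7..7.8 amax 44.0
44 1152 z -7.3 b -17.9..21.8 amax 54.0
54 1190 z -7.1 b -16.5..22.0 amax 64.0
64 1203 z -8.1 b -15.2..22.0 amax 74.0
74 380 z -8.6 b -13.8..21.6 amax 79.7
```

Emit:
servo_tool:
  moves: [0,0,-0.006,0,0,0,0,-0.006,0,0.4,0,0,-0.006,0,0.4,0,0,-0.006,0,0.4,0,0,0.1,0,0.5,0,0,0.2,0,0.5,0,0,0.3,0,0.5,-0.04,-0.31,0.55,0,0.5,-0.04,-0.31,0.55,0,0.5,-0.04,-0.31,0.55,0,0.5,-0.04,-0.31,0.55,0,0.5,-0.04,-0.31,0.55,0,0.5]

```text
t: 61.03
eef_pos: [666.4, -230.5, 236.9]
tcp_rot: [3.134, 0.003, 1.384]
ft_force: [0.3, 0.4, 0.7]
opening: 0.499
grip_force: 0.0
```

Run:
```python
from h import *
p,d,c=look("wrist","w30");s=state();print(s['t'],s['eef_pos'])
for q in wrench(p,d,c,(679,-115)): print(q)
keeper()
q,_,_=look("scene","s30")
A=cv2.resize(p[0:200,240:440],(500,500));B=cv2.resize(q[130:300,230:430],(590,500))
im=np.hstack([A,B]);cv2.imwrite("pics/fin.png",cv2.resize(im,(800,int(500*800/im.shape[1]))))
```

```text
61.0833 [ 666.11719279 -227.92672023  234.26732005]
[('steel', 2864, array([ 761.2, -143.2,  104. ,   41.8,   85.9])), ('steel', 462, array([ 669.7, -102.9,   44. ,   14.1,   82.3])), ('steel', 578, array([ 658.2, -212.9,   58.8,   55. ,  -12.4]))]
[('sleeve', 557, array([ 663. , -154.7,   57.2,   14.5,   82.6]))]
scene 56 [487.5 141.8  60.2  18.5  -4.9] dir 178.6 rmax 112
scene 15 [621.5 169.3  15.6  15.6 -82.2] dir 31.1 rmax 70
side 70 [486.2 143.9  56.5  14.   -2.2] dir 176.0 rmax 112
```

View pics/fin.png

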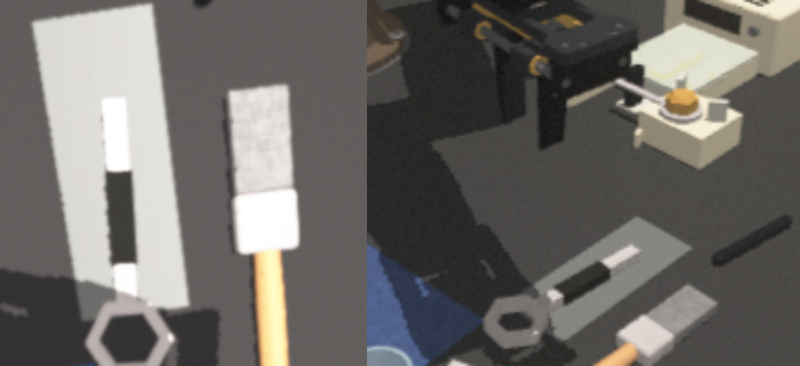

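The keeper is at its stop and the tray is docked, but the wrench has shifted about 45 mm and its ring hangs off the mat at (130,338). I'll pick it up and centre it on the mat.

Emit:
servo_tool:
  moves: [-0.007,0.176,-0.45,0.016,0.4,-0.007,0.176,-0.45,0.016,0.4,-0.007,0.176,-0.45,0.016,0.4,-0.007,0.176,-0.45,0.016,0.4,-0.007,0.176,-0.45,0.016,0.4,-0.007,0.176,-0.45,0.016,0.4,-0.007,0.176,-0.51,0.016,0.4,-0.007,0.176,-0.54,0.016,0.4,-0.007,0.176,-0.554,0.016,0.4,-0.007,0.176,-0.554,0.016,0.4]

```text
t: 62.12
eef_pos: [663.0, -154.7, 9.6]
tcp_rot: [-3.14, -0.0, 1.438]
ft_force: [-0.5, 0.5, -0.5]
opening: 0.4
grip_force: 0.0
```

Run:
```python
from h import *
s=state();print(s['t'],s['eef_pos'],s['tcp_rot'],s['ft_force'])
print(held())
```

```text
62.1167 [ 662.99701155 -154.720511      9.57718045] [-3.14034926e+00 -2.24028897e-04  1.43824679e+00] [-0.53987053  0.4819849  -0.52669653]
(62.1667, array([ 663.4, -154.9,   10.5]), np.float64(82.4), 'top z-tcp', np.float64(5.8), 'axis', array([ 669.9, -102.1,   43.3,   13.7,   81.9]), 'along 31.6..74.8', 'lat 0.6')
```

Emit:
servo_tool:
  moves: [0,0,-0.01,0,0.4,0,0,-0.01,0,0.4,0,0,-0.01,0,0,0,0,-0.01,0,0,0,0,-0.01,0,0,0,0,-0.01,0,0,0,0,-0.01,0,0,0,0,-0.01,0,0,0,0,0.01,0,0,0,0,0.035,0,0,0,0,0.035,0,0]

```text
t: 63.08
eef_pos: [664.2, -155.0, 26.2]
tcp_rot: [3.139, 0.001, 1.438]
ft_force: [0.2, 0.1, -3.8]
opening: 0.188
grip_force: 30.0
```

Emit:
servo_tool:
  moves: [0.003,0.05,0,0.007,0,0.007,0.1,0,0.014,0,0.007,0.1225,0,0.014,0,0.007,0.1225,0,0.014,0,0.007,0.1225,-0.02,0.014,0,0.007,0.1225,-0.035,0.014,0,0.007,0.1225,-0.043,0.014,0,0.007,0.1225,-0.043,0.014,0]

```text
t: 63.75
eef_pos: [665.7, -106.6, 6.4]
tcp_rot: [-3.141, -0.0, 1.481]
ft_force: [-0.4, -0.2, -2.9]
opening: 0.187
grip_force: 30.0
```

Run:
```python
from h import *
s=state();print(s['t'],s['eef_pos'],s['tcp_rot'],s['ft_force'],s['opening'])
print(held())
```

```text
63.75 [ 665.74682461 -106.57471103    6.37612858] [-3.14087710e+00 -3.91906097e-05  1.48101708e+00] [-0.38458171 -0.20085799 -2.85146006] 0.18748178448494882
(63.8, array([ 665.8, -106.5,    6.3]), np.float64(84.86), 'top z-tcp', np.float64(10.2), 'axis', array([671.4, -54.2,  43.5,  14. ,  85.4]), 'along 30.9..74.4', 'lat -0.8')
```

Emit:
servo_tool:
  moves: [0,0,-0.002,0,0,0,0,-0.002,0,0,0,0,-0.002,0,0.4,0,0,-0.002,0,0.4,0,0,-0.002,0,0.4,0,0,0.05,0,0.5,0,0,0.15,0,0.5,0,0,0.3,0,0.5,0,-0.3,0.55,0,0.5,0,-0.3,0.55,0,0.5,0,-0.3,0.55,0,0.5,0,-0.3,0.55,0,0.5]

```text
t: 64.8
eef_pos: [665.9, -225.4, 227.3]
tcp_rot: [3.141, 0.0, 1.483]
ft_force: [1.0, 0.5, -0.4]
opening: 0.495
grip_force: 0.0
```

Run:
```python
from h import *
for i in range(2):
    p,d,c=look("wrist","w4%d"%i);s=state();print(s['t'],s['eef_pos'])
for q in wrench(p,d,c,(669,-115)): print(q)
keeper()
p,d,c=look("scene","s40")
for o in cassettes(p,d,c,(470,-340),120): print("pad",o)
p,d,c=look("side");W=cloud(d,c);m=(p.max(-1)<70)&(np.hypot(W[...,0]-471,W[...,1]-168)<30)&(W[...,2]>40)&(W[...,2]<68)
for b in blobs(m,15): print("post",b.sum(),np.median(W[b],axis=0).round(1))
```

```text
64.85 [ 667.20330111 -231.43568498  233.52979354]
64.9 [ 667.20638016 -229.004248    230.68237119]
[('steel', 516, array([671.3, -54.9,  43.6,  14. ,  84.5])), ('steel', 2818, array([ 761.1, -143. ,  103.5,   40.9,   87.1])), ('steel', 1072, array([ 655. , -180.9,   81.8,   56.6,  -71.1]))]
[('sleeve', 642, array([ 666. , -107. ,   56.8,   14.4,   84.5]))]
scene 53 [485.5 142.5  56.4  18.3  -1.4] dir 178.6 rmax 112
scene 19 [620.9 164.8  29.2  20.4 -87.1] dir 27.6 rmax 72
side 68 [486.2 143.9  56.5  14.   -2.2] dir 176.0 rmax 112
post 48 [468.7 161.7  57.2]
```

```bash
python3 -c "
from cell import *
print(job_done())"
```

```text
the job is handed in; nothing more can be done
None
```

I handed the job in at about 65 s: all four cassettes from the pad are in the docked tray, the keeper reads on its stop within camera accuracy, and the wrench lies flat on its mat. Two things went wrong on the way: the ring jammed on the nut after the first push to the stop, so the keeper swung back 5–8° and I had to push it home again, and the wrench came to rest off the mat once before I re-laid it.

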